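# Pack the markers into the hasped supply case

### The job

Pack the whiteboard markers away: swing the hasp well off the catch, lift the lid until it stands open, and drop every marker lying on the cart end-down into its own well of the rack inside the case (either end down, any well). Then shut the lid fully and swing the hasp fully back up over the catch; never lift the lid while the hasp is on, and leave the other things on the cart where they are.

Things in the scene. Friction and masses are not known exactly. Their poses are not given: they have to be found in the camera images.
- case: The fixed wooden supply case (240 wide in y, 158 deep in x, base tray 75 high, 142 high with the lid shut). Origin: centre of its underside; x points from its front (the robot's side) to its hinge side, y along its width, z up. Walls 8 thick, inner floor 8 above the table. Across its middle runs a wooden rack with four square wells in a row along y.
- lid (a joint): Hinge of the deep wooden lid on the case's far top edge: 0 shut, grows as the front rises, 1.65 rad fully open (stop). Friction holds it at any angle (about 5 N at its handle).
- lid_grip (a point): Middle of the lid's handle: a black round bar 14 in diameter and 30 long, lying along the case's y, 30 in front of the lid's front face, 110 above the table with the lid shut, 55 to the -y side of the case's middle. It moves with the lid. Pinch its two ends from above.
- lid_hinge (a point): A point on the lid's hinge axis, which runs along the case's y (middle of the far top edge of the base tray, 75 up).
- hasp (a joint): Hinge of the steel hasp on the front of the case: 0 upright against the lid, its slot over the lid's catch (a small staple); grows as the hasp swings outward and down towards the robot, 1.6 rad is its stop. Stays where it is left. The simulator does not block the lid while the hasp is on, but lifting it so counts as a fault.
- hasp_grip (a point): Middle of the hasp's pull bar: a round steel bar 12 in diameter and 30 long, lying along the case's y, 55 to the +y side of the case's middle; with the hasp at 0 it is 118 above the table and 31 in front of the case's front face. It moves with the hasp. Pinch its two ends from above.
- hasp_hinge (a point): A point on the hasp's hinge axis, which runs along the case's y, 62 above the table, 5 in front of the case's front face.
- well0 (a point): Mouth centre of well 0 of the rack in the case (0 to 3 from the case's -y to +y, 56 apart), 60 above the table: a square well 34 by 34, 52 deep. A marker standing in it has its foot 8 above the table and its top 118 above it, under the shut lid.
- well1 (a point): Mouth centre of well 1 of the rack in the case (0 to 3 from the case's -y to +y, 56 apart), 60 above the table: a square well 34 by 34, 52 deep. A marker standing in it has its foot 8 above the table and its top 118 above it, under the shut lid.
- well2 (a point): Mouth centre of well 2 of the rack in the case (0 to 3 from the case's -y to +y, 56 apart), 60 above the table: a square well 34 by 34, 52 deep. A marker standing in it has its foot 8 above the table and its top 118 above it, under the shut lid.
- well3 (a point): Mouth centre of well 3 of the rack in the case (0 to 3 from the case's -y to +y, 56 apart), 60 above the table: a square well 34 by 34, 52 deep. A marker standing in it has its foot 8 above the table and its top 118 above it, under the shut lid.
- marker0: A jumbo square-barrelled whiteboard marker, 110 long, 22 by 22 (35 g), grey barrel, black cap; lies on the table at the start. Body x runs along its length (cap at +x); origin at its centre (11 above the table when lying). May be absent.
- marker1: A jumbo square-barrelled whiteboard marker, 110 long, 22 by 22 (35 g), grey barrel, black cap; lies on the table at the start. Body x runs along its length (cap at +x); origin at its centre (11 above the table when lying). May be absent.
- marker2: A jumbo square-barrelled whiteboard marker, 110 long, 22 by 22 (35 g), grey barrel, black cap; lies on the table at the start. Body x runs along its length (cap at +x); origin at its centre (11 above the table when lying). May be absent.
- marker3: A jumbo square-barrelled whiteboard marker, 110 long, 22 by 22 (35 g), grey barrel, black cap; lies on the table at the start. Body x runs along its length (cap at +x); origin at its centre (11 above the table when lying). May be absent.
- cartridge: Black printer cartridge, 45 x 110 x 60; origin at its underside. Leave it alone.
- stapler: Chrome stapler on a black base, 40 x 140 x 45; origin at its underside. Leave it alone.
- sharpener: Yellow plastic sharpener block, 60 x 34 x 36; origin at its underside. Leave it alone.
- binder_clip: Stainless spring binder clip lying flat, 32 x 50 x 18 plus wire loops; origin at its underside. Leave it alone.
- eraser: Whiteboard eraser, 50 x 130 x 24; origin at its underside. Leave it alone.
Mind the look-alikes: they are no part of the job. What is shaped like the marker1 but blue or yellow is not meant.

How it is judged:
By the outcome, as a careful person would: the job done as asked, in the order asked, and still so for the second after the job is handed in, with the robot touching nothing.
Of marker0, marker1, marker2, marker3 only 2 to 4 are there at a start; the rules pass over those that are not, and their reading is None.
At some moment in a run one of marker0, marker1, marker2, marker3 may be knocked a few centimetres aside while the robot is not near it.
It also fails if it takes over 210 s, if anything falls off the work surface, if the arm or the gripper's body presses on something with over 40 N, if the wrist force passes 120 N, or if a joint passes its speed limit or range.

### The arm

A 6-joint arm with a two-finger parallel gripper is mounted at the origin on the work surface. World frame = base frame: x ahead of the robot, y to its left, z up, the work surface at z = 0. Lengths are in mm, angles in rad, forces in N, time in s.
With the tool pointing down it reaches from about 300 to 1000 mm from the base axis. Payload 5.1 kg.
Tool frame: the origin (TCP) lies midway between the tips of the shut fingers; the grasp point (between the pads) lies 19 mm behind it; z points along the fingers, y is the line along which they close (so a half turn about z gives the same grasp; the last joint's range is limited). The gripper opens to 95 mm and grips with 3 to 60 N. Pads are 20 mm wide; open, the fingers measure 119 mm over their backs; the gripper's body (75 mm by 180 mm) begins 59 mm behind the grasp point.
Start: joints at [-1.426, 0.124, 1.65, -0, 1.367, -0.083], TCP at [146.76, -633.203, 214.656] pointing down, gripper open.
Joint ranges: [-2.61, 2.61], [-1.02, 2.33], [0.03, 2.71], [-1.35, 4.49], [0.32, 2.68], [-2.91, 2.91]. Speed limits (rad/s): [2.57, 2.57, 3.14, 3.14, 3.14, 3.14].

### API

Orientations are given as a rotation vector (axis times angle).
In Python, from plant import * gives the robot as it stands.
- The arm moves only by the tool apply_moves, never from a script. Its argument "motion" is a list of rows, each an object of numbers: "x", "y", "z": the shift along the tool's x, y, z in units of 0.02 m (1.0 is 0.02 m); "rx", "ry", "rz": the turn, a rotation vector about the tool's x, y, z in units of 0.08 rad (1.0 is 0.08 rad). A call has 1 to 10 rows; each row shifts and turns the commanded pose from where the row before left it, along the tool's axes as they then stand; what a row does not reach is not made up. A row lasts 1/12 s, in which the tool goes at most 41.7 mm and 7.16 degrees, less where a joint would pass 70% of its speed; a pose out of reach is approached as far as the arm can. A call with a number of a shift or a turn outside -1 to 1 is refused whole. A call with a gripper value outside its range is refused whole. "hand" is the opening, from 0 (shut) to 1 (fully open), set as the call begins (left out, the last holds). The fingers move at their own pace and stop on an object; the grip force is fixed at half the most. Time passes only in rows, so rows that do not move let the fingers close. It gives the time, the measured TCP pose, the force, the opening and the grip force at its end, in the units of the state.
- state(): the state, without advancing time (a new reading comes with each control period).
- grab_frame(name): name is "scene" or "top" or "wrist"; returns a dict with "image" (384x512x3 uint8, red, green, blue), "range_z" (384x512 float32, mm along the optical axis (not along the pixel's ray), 0 where there is no reading), "mtx" (3x3 intrinsics, pixels), "camera_from_world" (4x4, takes a point from world to camera coordinates); the wrist camera has in their place "hand_eye" (4x4, takes a point from camera to tool coordinates, whose origin is the TCP and whose axes are the flange's). Camera axes: x right, y down, z forward; pixel columns grow to the right and rows downward; lengths in mm; the calibration is good to about 2 mm. The wrist camera is an equidistant fisheye: a pixel r from the principal point sees the ray r / f radians off the axis. A picture is of the moment at which its call begins: read the wrist's pose just before it.
- finish_job(): hands the job in; it is judged then, once.
The state is a dict: "clock": time; "joint_positions": joint angles; "dq": joint speeds; "joint_torque": joint torques, N m; "ee_pos": TCP position; "tcp_rot": TCP orientation; "ft_force": force on the tool from outside, world axes, zero at the start; "wrist_torque": the same for the moment, N m; "gripper_width": finger opening in mm; "grasp_force": force on a finger pad.
Only numpy, scipy, OpenCV 4.12 (cv2) and the standard library are available. Lean on these libraries where they do the work, as an engineer would, in place of code of your own. Each camera call takes 0.05 s, during which the arm holds its last target. There are 200 camera calls.

## Working session

There is one attempt and no reset: what is moved stays moved. The work goes in short steps, Python scripts to look and compute and a tool call to move; the robot and the scene stay as the last step left them, time stands still between calls to the robot, and variables do not carry over. Pictures are saved under pics/ and viewed, at most 14 in all, crops included, and the job is handed in when it is done.

Besides the shell and the picture viewer there is one more tool, called after "Call:" as name(argument=value, ...) on one line, values as JSON. apply_moves: Moves the arm, as the interface text tells. Its arguments: {"type":"object","properties":{"motion":{"type":"array","items":{"type":"object","properties":{"x":{"type":"number","minimum":-1,"maximum":1},"y":{"type":"number","minimum":-1,"maximum":1},"z":{"type":"number","minimum":-1,"maximum":1},"rx":{"type":"number","minimum":-1,"maximum":1},"ry":{"type":"number","minimum":-1,"maximum":1},"rz":{"type":"number","minimum":-1,"maximum":1}}}},"hand":{"type":"number"}},"required":["motion"]}

```bash
mkdir -p pics; ls
python3 - <<'E'
from plant import *
import cv2,numpy as np
s=state();print(s)
for n in("scene","top"):
    f=grab_frame(n);cv2.imwrite(f"pics/{n}0.png",f["image"][...,::-1]);np.savez(f"{n}0.npz",**f)
    print(n,f["mtx"].round(1).tolist(),f["camera_from_world"].round(3).tolist())
a=cv2.imread("pics/top0.png")
E
```

```text
pics
{'clock': 0.0, 'joint_positions': array([-1.42560215e+00,  1.24501127e-01,  1.65164561e+00, -2.70086313e-06,
        1.36753102e+00, -8.26026222e-02]), 'dq': array([ 0.00232448, -0.00127216, -0.00053558, -0.00043994, -0.00157822,
        0.00206026]), 'joint_torque': array([ 2.50149415e-04, -4.17603493e+01, -3.59930384e+01,  7.75046856e-02,
        4.90829058e-02, -1.68233528e-04]), 'ee_pos': array([ 146.66676828, -632.57812134,  213.40642778]), 'tcp_rot': array([-3.11916638e+00, -3.56813212e-01,  1.06566820e-04]), 'ft_force': array([-0.24627687,  0.61765112, -0.94017862]), 'wrist_torque': array([ 0.02896072,  0.03621955, -0.06219275]), 'grasp_force': 0.0, 'gripper_width': 95.27894507167649}
scene [[431.2, 0.0, 253.2], [0.0, 431.2, 191.9], [0.0, 0.0, 1.0]] [[-0.673, 0.739, -0.012, 345.67], [0.484, 0.429, -0.763, -182.093], [-0.559, -0.519, -0.647, 1600.946], [0.0, 0.0, 0.0, 1.0]]
top [[355.5, 0.0, 257.6], [0.0, 355.5, 194.4], [0.0, 0.0, 1.0]] [[-0.01, -1.0, -0.021, -13.14], [-0.982, 0.014, -0.189, 478.542], [0.189, 0.019, -0.982, 863.604], [0.0, 0.0, 0.0, 1.0]]
```

View pics/top0.png

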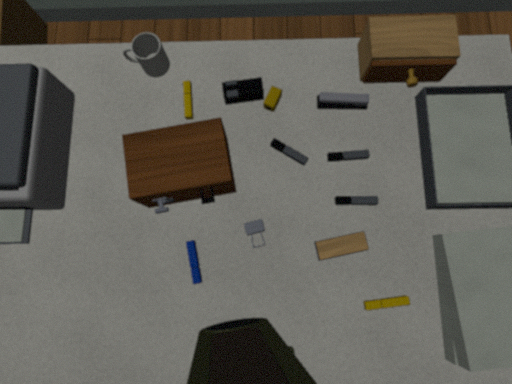

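View pics/scene0.png

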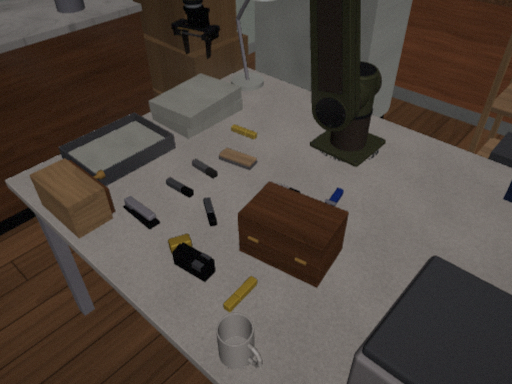

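The top view shows the case at (178,160), with the hasp bar (bright steel) at (161,205) and the black lid handle at (207,196). There are three grey/black markers at (289,151), (348,155) and (356,200). The stapler is at (343,100), and the blue and yellow look-alikes are to be ignored. Next I'll measure these.

```bash
cat > h.py <<'E'
import numpy as np,cv2
from scipy.spatial.transform import Rotation as R
def cloud(f):
    z=f["range_z"];K=f["mtx"];v,u=np.mgrid[:384,:512]
    p=np.stack([(u-K[0,2])/K[0,0]*z,(v-K[1,2])/K[1,1]*z,z],-1)
    T=np.linalg.inv(f["camera_from_world"]);w=p@T[:3,:3].T+T[:3,3];w[z==0]=np.nan;return w
def markers(f,zmin=13,zmax=40,v=False):
    """dark/grey elongated things lying on the table -> centre, axis yaw to cap"""
    w=cloud(f);hsv=cv2.cvtColor(f["image"],cv2.COLOR_RGB2HSV)
    m=((w[...,2]>zmin)&(w[...,2]<zmax)&(hsv[...,1]<110)).astype(np.uint8)
    n,l,st,c=cv2.connectedComponentsWithStats(m);o=[]
    for i in range(1,n):
        if st[i,4]<60 or st[i,4]>1500: continue
        p=w[l==i];g=f["image"][l==i].mean(1)
        r=cv2.minAreaRect(p[:,:2].astype(np.float32));b=cv2.boxPoints(r)
        e=b[1]-b[0] if np.linalg.norm(b[1]-b[0])>np.linalg.norm(b[2]-b[1]) else b[2]-b[1]
        d=e/np.linalg.norm(e);s=(p[:,:2]-r[0])@d
        if np.cov(s,g)[0,1]>0:d=-d
        o.append((c[i].round(),np.round(r[0],1),np.round(sorted(r[1]),0),round(float(np.arctan2(d[1],d[0])),3),round(float(np.median(p[:,2])),1),g.mean().round()))
    return o
E
python3 - <<'E'
from h import *
f=dict(np.load("top0.npz"))
for o in markers(f):print(*o)
w=cloud(f)
m=(abs(w[...,2]-142)<8).astype(np.uint8);m[:,:110]=0;m[:,245:]=0;m[:110]=0;m[215:]=0
p=w[m>0];r=cv2.minAreaRect(p[:,:2].astype(np.float32));print("lid",r,cv2.boxPoints(r).round(1).tolist(),np.median(p[:,2]))
for (u,v) in((161,205),(207,196)):
    q=w[v-10:v+12,u-12:u+12].reshape(-1,3);q=q[(q[:,2]>85)&(q[:,2]<130)];print(q.shape,np.median(q,0).round(1))
print(w[300:384:20,:512:60,2].round())
for v in range(186,216,2):print(v,[tuple(x.round().astype(int)) for x in w[v,[155,160,165,203,207,211]]])
E
```

```text
[148.  51.] [901.6 288.8] [16. 57.] -1.115 27.9 53.0
[158.  69.] [851.6 262. ] [32. 77.] -1.085 26.2 52.0
[385.  82.] [ 796.  -372.5] [  4. 118.] 1.563 21.7 52.0
[ 65. 153.] [612.1 503.4] [ 69. 342.] -0.202 26.7 44.0
[349.  99.] [ 745.6 -254.8] [ 27. 134.] 1.534 35.4 75.0
[432. 161.] [ 552.6 -492.1] [176. 381.] -2.563 26.9 36.0
[290. 152.] [ 601.2 -102.7] [ 22. 109.] 1.019 21.9 47.0
[350. 155.] [ 588.  -261.2] [ 23. 110.] 1.631 21.8 48.0
[358. 200.] [ 465.  -275.1] [ 21. 108.] 1.55 21.7 50.0
[ 24. 229.] [405.1 603.7] [70. 86.] -0.012 37.6 65.0
[254. 227.] [398.7  -7.4] [32. 50.] -1.335 17.7 86.0
[336. 239.] [ 364.7 -223.9] [ 34. 130.] 1.97 22.4 82.0
[351. 251.] [ 330.2 -245.6] [ 30. 117.] 2.042 22.4 81.0
[446. 325.] [ 175.5 -470.3] [  4. 208.] -0.006 25.4 74.0
lid ((551.7214965820312, 171.61158752441406), (159.14016723632812, 240.3294677734375), 9.607508659362793) [[453.20001220703125, 276.79998779296875], [493.29998779296875, 39.900001525878906], [650.2000122070312, 66.4000015258789], [610.0999755859375, 303.3999938964844]] 142.12303561000954
(239, 3) [453.8 209.1 118.5]
(211, 3) [4
[... 3799 characters left out ...]
22)), (np.int64(446), np.int64(128), np.int64(3)), (np.int64(446), np.int64(117), np.int64(3)), (np.int64(446), np.int64(107), np.int64(3))]
212 [(np.int64(425), np.int64(220), np.int64(120)), (np.int64(426), np.int64(209), np.int64(117)), (np.int64(442), np.int64(230), np.int64(3)), (np.int64(441), np.int64(129), np.int64(0)), (np.int64(441), np.int64(118), np.int64(0)), (np.int64(441), np.int64(107), np.int64(-1))]
214 [(np.int64(438), np.int64(258), np.int64(-1)), (np.int64(438), np.int64(245), np.int64(-3)), (np.int64(437), np.int64(231), np.int64(0)), (np.int64(436), np.int64(129), np.int64(-1)), (np.int64(436), np.int64(118), np.int64(-4)), (np.int64(436), np.int64(107), np.int64(-2))]
```

Call:
apply_moves(hand=0.65, motion=[{"x": 1, "y": -0.5, "rz": 0.75}, {"x": 1, "y": -0.5}, {"x": 1, "y": -1}, {"x": 1, "y": -1}, {"x": 1, "y": -1}, {"x": 1, "y": -1}, {"x": 1, "y": -1}, {"x": 1, "y": -1}, {"x": 1, "y": -1}, {"x": 1, "y": -1}])

```text
$.motion[0]: bad value
```

Call:
apply_moves(motion=[{"x": 1, "y": -1}, {"x": 1, "y": -1}, {"x": 1, "y": -1}, {"x": 1, "y": -1}, {"x": 0.5, "y": -1}, {"x": 0.5, "y": -1}, {"x": 0.5, "y": -1}, {"x": 0.5, "y": -1}, {"x": 0.5, "y": -1}, {"x": 0.5, "y": -1}])

```text
$.motion[0]: bad value
```

Call:
apply_moves(motion=[{"x": 0.5, "y": -1}, {"x": 0.5, "y": -1}, {"x": 0.5, "y": -1}, {"x": 0.5, "y": -1}, {"y": -1}, {"y": -1}, {"y": -1}, {"y": -1}, {"y": -1}, {"y": -1}])

```text
$.motion[0]: bad value
```

Call:
apply_moves(motion=[{"y": -1}, {"y": -1}, {"y": -1}, {"y": -1}, {"y": -1}, {"y": -1}, {"y": -1}, {"y": -1}, {"y": -1}, {}])

```text
$.motion[0]: bad value
```

```bash
cat >> h.py <<'E'
C=np.array([551.7,171.6]);YAW=0.1677
def cw(x,y,z): # case -> world
    c,s=np.cos(YAW),np.sin(YAW);return np.array([C[0]+c*x-s*y,C[1]+s*x+c*y,z])
def units(s,target,rot=None):
    """shift in tool axes (units), turn (units) from the measured pose"""
    r=R.from_rotvec(s["tcp_rot"]);d=r.inv().apply(np.asarray(target)-s["ee_pos"])/20
    t=(r.inv()*rot).as_rotvec()/.08 if rot is not None else np.zeros(3)
    return d.round(2),t.round(2)
def tool(yaw,lean=0,az=0):
    """tool down with x at yaw, then tilted: the hand leans by lean towards azimuth az"""
    d=R.from_matrix(np.array([[np.cos(yaw),np.sin(yaw),0],[np.sin(yaw),-np.cos(yaw),0],[0,0,-1.]]))
    return R.from_rotvec(lean*np.array([-np.sin(az),np.cos(az),0]))*d
def log(s):
    import json
    open("fk.jsonl","a").write(json.dumps([list(s["joint_positions"]),list(s["ee_pos"]),list(s["tcp_rot"])])+"\n")
E
python3 - <<'E'
from plant import *
from h import *
w=cloud(dict(np.load("top0.npz")))
for n,b in(("hasp",cw(-110,55,118)),("handle",cw(-109,-55,110))):
    q=w.reshape(-1,3);q=q[(abs(q[:,:2]-b[:2])<30).all(1)&(q[:,2]>100)&(q[:,2]<135)]
    c,s_=np.cos(YAW),np.sin(YAW);l=(q[:,:2]-C)@np.array([[c,-s_],[s_,c]])
    l=l[l[:,0]<-95];print(n,b,len(l),np.percentile(l,[3,50,97],axis=0).round(1).tolist())
s=state();log(s);print(s["clock"],s["ee_pos"],s["joint_positions"],s["ft_force"],units(s,cw(-110,55,106),tool(YAW)))
E
```

```text
hasp [434.06283108 207.4677639  118.        ] 95 [[-119.0, 40.0], [-112.5, 53.3], [-96.9, 67.6]]
handle [453.4094588   99.17783826 110.        ] 94 [[-115.2, -69.7], [-108.2, -55.6], [-96.9, -41.1]]
0.1 [ 146.69272473 -632.62702926  213.51478387] [-1.42557477e+00  1.24434077e-01  1.65153568e+00  3.89131293e-07
  1.36752230e+00 -8.26240368e-02] [ 0.45366729  0.58508445 -0.4659871 ] (array([ 23.48, -37.66,   5.45]), array([-0.02, -0.  ,  0.75]))
```

Call:
apply_moves(hand=0.65, motion=[{"x": 1, "y": -0.5, "z": 0, "rx": 0, "ry": 0, "rz": 0.75}, {"x": 1, "y": -0.5, "z": 0, "rx": 0, "ry": 0, "rz": 0}, {"x": 1, "y": -1, "z": 0, "rx": 0, "ry": 0, "rz": 0}, {"x": 1, "y": -1, "z": 0, "rx": 0, "ry": 0, "rz": 0}, {"x": 1, "y": -1, "z": 0, "rx": 0, "ry": 0, "rz": 0}, {"x": 1, "y": -1, "z": 0, "rx": 0, "ry": 0, "rz": 0}, {"x": 1, "y": -1, "z": 0, "rx": 0, "ry": 0, "rz": 0}, {"x": 1, "y": -1, "z": 0, "rx": 0, "ry": 0, "rz": 0}, {"x": 1, "y": -1, "z": 0, "rx": 0, "ry": 0, "rz": 0}, {"x": 1, "y": -1, "z": 0, "rx": 0, "ry": 0, "rz": 0}])

```text
clock: 0.93
ee_pos: [313.5, -419.8, 214.1]
tcp_rot: [-3.13, -0.263, 0.0]
ft_force: [0.9, -0.4, 0.4]
gripper_width: 61.7
grasp_force: 0.0
```

Call:
apply_moves(motion=[{"x": 1, "y": -1, "z": 0, "rx": 0, "ry": 0, "rz": 0}, {"x": 1, "y": -1, "z": 0, "rx": 0, "ry": 0, "rz": 0}, {"x": 1, "y": -1, "z": 0, "rx": 0, "ry": 0, "rz": 0}, {"x": 1, "y": -1, "z": 0, "rx": 0, "ry": 0, "rz": 0}, {"x": 0.5, "y": -1, "z": 0, "rx": 0, "ry": 0, "rz": 0}, {"x": 0.5, "y": -1, "z": 0, "rx": 0, "ry": 0, "rz": 0}, {"x": 0.5, "y": -1, "z": 0, "rx": 0, "ry": 0, "rz": 0}, {"x": 0.5, "y": -1, "z": 0, "rx": 0, "ry": 0, "rz": 0}, {"x": 0.5, "y": -1, "z": 0, "rx": 0, "ry": 0, "rz": 0}, {"x": 0.5, "y": -1, "z": 0, "rx": 0, "ry": 0, "rz": 0}])

```text
clock: 1.77
ee_pos: [417.6, -199.5, 214.2]
tcp_rot: [-3.13, -0.263, 0.001]
ft_force: [0.8, -0.5, -0.0]
gripper_width: 61.5
grasp_force: 0.0
```

Call:
apply_moves(motion=[{"x": 0.5, "y": -1, "z": 0, "rx": 0, "ry": 0, "rz": 0}, {"x": 0.5, "y": -1, "z": 0, "rx": 0, "ry": 0, "rz": 0}, {"x": 0.5, "y": -1, "z": 0, "rx": 0, "ry": 0, "rz": 0}, {"x": 0.5, "y": -1, "z": 0, "rx": 0, "ry": 0, "rz": 0}, {"x": 0.5, "y": -1, "z": 0, "rx": 0, "ry": 0, "rz": 0}, {"x": 0.5, "y": -1, "z": 0, "rx": 0, "ry": 0, "rz": 0}, {"x": 0.5, "y": -1, "z": 0, "rx": 0, "ry": 0, "rz": 0}, {"x": 0.5, "y": -1, "z": 0, "rx": 0, "ry": 0, "rz": 0}, {"x": 0, "y": -1, "z": 0, "rx": 0, "ry": 0, "rz": 0}, {"x": 0, "y": -1, "z": 0, "rx": 0, "ry": 0, "rz": 0}])

```text
clock: 2.6
ee_pos: [462.9, 11.0, 214.1]
tcp_rot: [-3.13, -0.264, 0.002]
ft_force: [0.1, 0.2, -0.1]
gripper_width: 62.0
grasp_force: 0.0
```

Call:
apply_moves(motion=[{"x": 0, "y": -1, "z": 0, "rx": 0, "ry": 0, "rz": 0}, {"x": 0, "y": -1, "z": 0, "rx": 0, "ry": 0, "rz": 0}, {"x": 0, "y": -1, "z": 0, "rx": 0, "ry": 0, "rz": 0}, {"x": 0, "y": -1, "z": 0, "rx": 0, "ry": 0, "rz": 0}, {"x": 0, "y": -1, "z": 0, "rx": 0, "ry": 0, "rz": 0}, {"x": 0, "y": -1, "z": 0, "rx": 0, "ry": 0, "rz": 0}, {"x": 0, "y": -1, "z": 0, "rx": 0, "ry": 0, "rz": 0}, {"x": 0, "y": -1, "z": 0, "rx": 0, "ry": 0, "rz": 0}, {"x": 0, "y": -1, "z": 0, "rx": 0, "ry": 0, "rz": 0}, {"x": 0, "y": -1, "z": 0, "rx": 0, "ry": 0, "rz": 0}])

```text
clock: 3.43
ee_pos: [429.1, 207.9, 214.2]
tcp_rot: [3.13, 0.263, -0.001]
ft_force: [-0.3, 1.0, -0.1]
gripper_width: 62.2
grasp_force: 0.0
```

Run:
```python
from plant import *
from h import *
s=state();log(s);print(s["clock"],s["ee_pos"],s["joint_positions"].round(3),s["ft_force"],units(s,cw(-110,54.5,106),tool(YAW)))
```

```text
3.4333 [429.13491745 207.92166859 214.17670377] [ 0.339 -0.271  2.024  0.     1.389  1.741] [-0.30965814  0.98436318 -0.05115485] (array([0.24, 0.09, 5.41]), array([0.  , 0.01, 0.  ]))
```

Call:
apply_moves(motion=[{"x": 0.24, "y": 0.09, "z": 1, "rx": 0, "ry": 0, "rz": 0}, {"x": 0, "y": 0, "z": 1, "rx": 0, "ry": 0, "rz": 0}, {"x": 0, "y": 0, "z": 1, "rx": 0, "ry": 0, "rz": 0}, {"x": 0, "y": 0, "z": 1, "rx": 0, "ry": 0, "rz": 0}, {"x": 0, "y": 0, "z": 0.7, "rx": 0, "ry": 0, "rz": 0}, {"x": 0, "y": 0, "z": 0.4, "rx": 0, "ry": 0, "rz": 0}, {"x": 0, "y": 0, "z": 0.3, "rx": 0, "ry": 0, "rz": 0}, {"x": 0, "y": 0, "z": 0, "rx": 0, "ry": 0, "rz": 0}])

```text
clock: 4.1
ee_pos: [434.1, 205.8, 105.4]
tcp_rot: [3.13, 0.263, -0.003]
ft_force: [1.1, 0.8, -0.2]
gripper_width: 61.6
grasp_force: 0.0
```

Call:
apply_moves(hand=0, motion=[{"x": 0, "y": 0, "z": 0, "rx": 0, "ry": 0, "rz": 0}, {"x": 0, "y": 0, "z": 0, "rx": 0, "ry": 0, "rz": 0}, {"x": 0, "y": 0, "z": 0, "rx": 0, "ry": 0, "rz": 0}, {"x": 0, "y": 0, "z": 0, "rx": 0, "ry": 0, "rz": 0}, {"x": 0, "y": 0, "z": 0, "rx": 0, "ry": 0, "rz": 0}, {"x": 0, "y": 0, "z": 0, "rx": 0, "ry": 0, "rz": 0}])

```text
clock: 4.6
ee_pos: [434.9, 207.7, 107.3]
tcp_rot: [-3.126, -0.261, -0.001]
ft_force: [-0.8, 4.5, 0.8]
gripper_width: 29.2
grasp_force: 30.0
```

Run:
```python
from plant import *
from h import *
f=grab_frame("wrist");cv2.imwrite("pics/w1.png",f["image"][...,::-1]);print(f["mtx"].round(1).tolist(),f["hand_eye"].round(2).tolist())
s=state();log(s);print(s["clock"],s["ee_pos"],s["gripper_width"],s["grasp_force"],s["ft_force"],units(s,cw(-110,54.5,106),tool(YAW)))
a0=np.arctan2(56,-26);p=0*1.;
ps=[61.7*np.array([np.cos(a0+t),np.sin(a0+t)]) for t in np.linspace(0,1.35,10)]
print((np.diff(ps,axis=0)/20).round(2).tolist()) # dx case, dz up
```

```text
[[297.3, 0.0, 264.0], [0.0, 297.3, 191.8], [0.0, 0.0, 1.0]] [[0.0, -0.97, -0.23, 65.21], [1.0, 0.0, -0.0, -0.32], [0.0, -0.23, 0.97, -170.56], [0.0, 0.0, 0.0, 1.0]]
4.65 [434.86759438 207.68542098 107.28489246] 29.447971556736924 29.99998301267624 [-0.84880047  6.17435243  0.66926712] (array([-0.04,  0.03,  0.06]), array([-0.05, -0.01, -0.01]))
[[-0.4, -0.23], [-0.37, -0.28], [-0.32, -0.33], [-0.27, -0.38], [-0.21, -0.41], [-0.14, -0.44], [-0.07, -0.46], [-0.01, -0.46], [0.06, -0.46]]
```

View pics/w1.png

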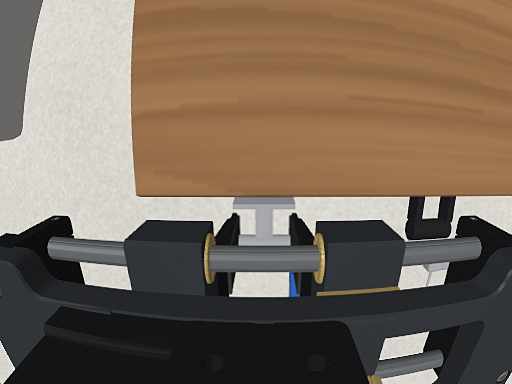

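The wrist view shows the pads closed on the ends of the hasp's bar at (264,240), with the lid handle at (430,225). The 29 mm opening matches the bar. Next I swing the hasp down.

Call:
apply_moves(motion=[{"x": -0.4, "y": 0, "z": 0.23, "rx": 0, "ry": 0, "rz": 0}, {"x": -0.37, "y": 0, "z": 0.28, "rx": 0, "ry": 0, "rz": 0}, {"x": -0.32, "y": 0, "z": 0.33, "rx": 0, "ry": 0, "rz": 0}, {"x": -0.27, "y": 0, "z": 0.38, "rx": 0, "ry": 0, "rz": 0}, {"x": -0.21, "y": 0, "z": 0.41, "rx": 0, "ry": 0, "rz": 0}, {"x": -0.14, "y": 0, "z": 0.44, "rx": 0, "ry": 0, "rz": 0}, {"x": -0.07, "y": 0, "z": 0.46, "rx": 0, "ry": 0, "rz": 0}, {"x": -0.01, "y": 0, "z": 0.46, "rx": 0, "ry": 0, "rz": 0}, {"x": 0.06, "y": 0, "z": 0.46, "rx": 0, "ry": 0, "rz": 0}, {"x": 0, "y": 0, "z": 0, "rx": 0, "ry": 0, "rz": 0}])

```text
clock: 5.48
ee_pos: [396.7, 201.2, 35.0]
tcp_rot: [-3.128, -0.262, 0.013]
ft_force: [-8.0, 8.0, 0.1]
gripper_width: 32.3
grasp_force: 30.0
```

Run:
```python
from plant import *
from h import *
s=state();log(s);print(s["clock"],s["ee_pos"],s["gripper_width"],s["grasp_force"],s["ft_force"],units(s,cw(-84-61.4,55,45),tool(YAW)))
```

```text
5.4833 [396.67229994 201.15742157  34.99720127] 32.28266631410254 29.99771475791931 [-8.04295002  7.99475368  0.07006554] (array([ 0.12, -0.  , -0.5 ]), array([-0.04,  0.1 , -0.  ]))
```

Call:
apply_moves(hand=0.65, motion=[{"x": 0, "y": 0, "z": 0, "rx": 0, "ry": 0, "rz": 0}, {"x": 0, "y": 0, "z": 0, "rx": 0, "ry": 0, "rz": 0}, {"x": 0, "y": 0, "z": 0, "rx": 0, "ry": 0, "rz": 0}, {"x": 0, "y": 0, "z": 0, "rx": 0, "ry": 0, "rz": 0}, {"x": -0.2, "y": 0, "z": -1, "rx": 0, "ry": 0, "rz": 0}, {"x": -0.2, "y": 0, "z": -1, "rx": 0, "ry": 0, "rz": 0}, {"x": 0, "y": 0, "z": -1, "rx": 0, "ry": 0, "rz": 0}, {"x": 0, "y": 0, "z": -1, "rx": 0, "ry": 0, "rz": 0}, {"x": 0, "y": 0, "z": -1, "rx": 0, "ry": 0, "rz": 0}, {"x": 0, "y": 0, "z": -1, "rx": 0, "ry": 0, "rz": 0}])

```text
clock: 6.32
ee_pos: [393.0, 198.7, 159.0]
tcp_rot: [3.13, 0.263, 0.002]
ft_force: [0.0, -0.1, -0.4]
gripper_width: 61.8
grasp_force: 0.0
```

Call:
apply_moves(motion=[{"x": 0, "y": 0, "z": -1, "rx": 0, "ry": 0, "rz": 0}, {"x": 0.4, "y": 1, "z": 0, "rx": 0, "ry": 0, "rz": 0}, {"x": 0.4, "y": 1, "z": 0, "rx": 0, "ry": 0, "rz": 0}, {"x": 0.4, "y": 1, "z": 0, "rx": 0, "ry": 0, "rz": 0}, {"x": 0.4, "y": 1, "z": 0, "rx": 0, "ry": 0, "rz": 0}, {"x": 0.4, "y": 1, "z": 0, "rx": 0, "ry": 0, "rz": 0}, {"x": 0, "y": 0.4, "z": 0, "rx": 0, "ry": 0, "rz": 0}, {"x": 0, "y": 0, "z": 0, "rx": 0, "ry": 0, "rz": 0}])

```text
clock: 6.98
ee_pos: [450.7, 97.8, 177.9]
tcp_rot: [3.131, 0.259, 0.0]
ft_force: [-1.1, 0.3, -0.1]
gripper_width: 61.7
grasp_force: 0.0
```

Run:
```python
from plant import *
from h import *
s=state();log(s);print(s["clock"],s["ee_pos"],s["gripper_width"],s["grasp_force"],s["ft_force"],units(s,cw(-109,-55.5,96),tool(YAW)))
w=cloud(grab_frame("top")).reshape(-1,3);c,s_=np.cos(YAW),np.sin(YAW);l=(w[:,:2]-C)@np.array([[c,-s_],[s_,c]])
m=(abs(l[:,1]-55)<16)&(l[:,0]<-90)&(l[:,0]>-160)&(w[:,2]>15)&(w[:,2]<100);print(np.percentile(np.c_[l,w[:,2]][m],[5,50,95],axis=0))
a0=np.arctan2(35,-188)
for t1,t2,n in((0,.85,10),(.85,1.66,9)):
    ps=[191.2*np.array([np.cos(a0-t),np.sin(a0-t)]) for t in np.linspace(t1,t2,n+1)];print((np.diff(ps,axis=0)/20).round(2).tolist())
```

```text
6.9833 [450.68459043  97.79403371 177.86068046] 61.7268552657615 0.0 [-1.10217319  0.32220438 -0.12908301] (array([ 0.15, -0.02,  4.09]), array([ 0.  , -0.  , -0.03]))
[[-120.86131147   39.99416463   64.12167626]
 [-113.76059077   64.31959921   67.55533305]
 [-101.11906018   69.79644422   71.35283642]]
[[0.18, 0.79], [0.25, 0.77], [0.31, 0.75], [0.38, 0.72], [0.44, 0.69], [0.49, 0.65], [0.55, 0.6], [0.59, 0.55], [0.64, 0.5], [0.68, 0.44]]
[[0.76, 0.41], [0.79, 0.34], [0.82, 0.26], [0.84, 0.19], [0.85, 0.11], [0.86, 0.04], [0.86, -0.04], [0.85, -0.12], [0.84, -0.19]]
```

Call:
apply_moves(motion=[{"x": 0.15, "y": 0, "z": 1, "rx": 0, "ry": 0, "rz": 0}, {"x": 0, "y": 0, "z": 1, "rx": 0, "ry": 0, "rz": 0}, {"x": 0, "y": 0, "z": 1, "rx": 0, "ry": 0, "rz": 0}, {"x": 0, "y": 0, "z": 0.6, "rx": 0, "ry": 0, "rz": 0}, {"x": 0, "y": 0, "z": 0.5, "rx": 0, "ry": 0, "rz": 0}, {"x": 0, "y": 0, "z": 0, "rx": 0, "ry": 0, "rz": 0}])

```text
clock: 7.53
ee_pos: [451.5, 100.1, 93.5]
tcp_rot: [-3.13, -0.265, 0.006]
ft_force: [-0.8, 0.2, 0.5]
gripper_width: 62.1
grasp_force: 0.0
```

Call:
apply_moves(hand=0, motion=[{"x": 0, "y": 0, "z": 0, "rx": 0, "ry": 0, "rz": 0}, {"x": 0, "y": 0, "z": 0, "rx": 0, "ry": 0, "rz": 0}, {"x": 0, "y": 0, "z": 0, "rx": 0, "ry": 0, "rz": 0}, {"x": 0, "y": 0, "z": 0, "rx": 0, "ry": 0, "rz": 0}, {"x": 0, "y": 0, "z": 0, "rx": 0, "ry": 0, "rz": 0}, {"x": 0, "y": 0, "z": 0, "rx": 0, "ry": 0, "rz": 0}])

```text
clock: 8.03
ee_pos: [453.7, 99.5, 96.3]
tcp_rot: [3.13, 0.263, 0.002]
ft_force: [0.5, -0.3, 1.7]
gripper_width: 29.6
grasp_force: 30.0
```

Call:
apply_moves(motion=[{"x": 0.18, "y": 0, "z": -0.79, "rx": 0, "ry": 0, "rz": 0}, {"x": 0.25, "y": 0, "z": -0.77, "rx": 0, "ry": 0, "rz": 0}, {"x": 0.31, "y": 0, "z": -0.75, "rx": 0, "ry": 0, "rz": 0}])

```text
clock: 8.28
ee_pos: [466.8, 101.7, 140.5]
tcp_rot: [3.13, 0.263, -0.004]
ft_force: [3.6, -0.7, -8.1]
gripper_width: 29.8
grasp_force: 30.0
```

Forces are low, so I keep lifting.

Call:
apply_moves(motion=[{"x": 0.38, "y": 0, "z": -0.72, "rx": 0, "ry": 0, "rz": 0}, {"x": 0.44, "y": 0, "z": -0.69, "rx": 0, "ry": 0, "rz": 0}, {"x": 0.49, "y": 0, "z": -0.65, "rx": 0, "ry": 0, "rz": 0}, {"x": 0.55, "y": 0, "z": -0.6, "rx": 0, "ry": 0, "rz": 0}, {"x": 0.59, "y": 0, "z": -0.55, "rx": 0, "ry": 0, "rz": 0}, {"x": 0.64, "y": 0, "z": -0.5, "rx": 0, "ry": 0, "rz": 0}, {"x": 0.68, "y": 0, "z": -0.44, "rx": 0, "ry": 0, "rz": 0}])

```text
clock: 8.87
ee_pos: [540.2, 114.2, 222.7]
tcp_rot: [3.13, 0.263, -0.012]
ft_force: [-2.4, -1.2, -6.5]
gripper_width: 30.0
grasp_force: 30.0
```

Call:
apply_moves(motion=[{"x": 0.76, "y": 0, "z": -0.41, "rx": 0, "ry": 0, "rz": 0}, {"x": 0.79, "y": 0, "z": -0.34, "rx": 0, "ry": 0, "rz": 0}, {"x": 0.82, "y": 0, "z": -0.26, "rx": 0, "ry": 0, "rz": 0}, {"x": 0.84, "y": 0, "z": -0.19, "rx": 0, "ry": 0, "rz": 0}, {"x": 0.85, "y": 0, "z": -0.11, "rx": 0, "ry": 0, "rz": 0}])

```text
clock: 9.28
ee_pos: [621.0, 127.9, 250.1]
tcp_rot: [3.13, 0.263, -0.01]
ft_force: [-5.0, -1.5, 0.1]
gripper_width: 30.2
grasp_force: 30.0
```

Call:
apply_moves(motion=[{"x": 0.86, "y": 0, "z": -0.04, "rx": 0, "ry": 0, "rz": 0}, {"x": 0.86, "y": 0, "z": 0.04, "rx": 0, "ry": 0, "rz": 0}, {"x": 0.6, "y": 0, "z": 0.1, "rx": 0, "ry": 0, "rz": 0}, {"x": 0.4, "y": 0, "z": 0.1, "rx": 0, "ry": 0, "rz": 0}, {"x": 0, "y": 0, "z": 0, "rx": 0, "ry": 0, "rz": 0}, {"x": 0, "y": 0, "z": 0, "rx": 0, "ry": 0, "rz": 0}])

```text
clock: 9.78
ee_pos: [677.3, 137.4, 248.2]
tcp_rot: [-3.13, -0.263, -0.005]
ft_force: [3.6, 0.1, 3.4]
gripper_width: 29.8
grasp_force: 30.0
```

Run:
```python
from plant import *
from h import *
s=state();log(s);print(s["clock"],s["ee_pos"],s["joint_positions"].round(3),s["gripper_width"],s["ft_force"],units(s,cw(79,-55.5,252)))
```

```text
9.7833 [677.29229033 137.40859522 248.18496855] [ 0.123  0.193  1.517 -0.     1.429  1.526] 29.752544484444016 [3.600812   0.10169875 3.40624561] (array([-1.96,  0.04, -0.2 ]), array([0., 0., 0.]))
```

Call:
apply_moves(motion=[{"x": 0.5, "y": 0, "z": 0.1, "rx": 0, "ry": 0, "rz": 0}, {"x": 0, "y": 0, "z": 0, "rx": 0, "ry": 0, "rz": 0}, {"x": 0, "y": 0, "z": 0, "rx": 0, "ry": 0, "rz": 0}])

```text
clock: 10.03
ee_pos: [686.9, 139.0, 246.2]
tcp_rot: [3.13, 0.263, 0.004]
ft_force: [2.6, -0.5, 5.2]
gripper_width: 29.4
grasp_force: 30.0
```

Call:
apply_moves(hand=0.65, motion=[{"x": 0, "y": 0, "z": 0, "rx": 0, "ry": 0, "rz": 0}, {"x": 0, "y": 0, "z": 0, "rx": 0, "ry": 0, "rz": 0}, {"x": 0, "y": 0, "z": 0, "rx": 0, "ry": 0, "rz": 0}, {"x": 0, "y": 0, "z": 0, "rx": 0, "ry": 0, "rz": 0}, {"x": 0, "y": 0, "z": -1, "rx": 0, "ry": 0, "rz": 0}, {"x": 0, "y": 0, "z": -1, "rx": 0, "ry": 0, "rz": 0}, {"x": 0, "y": 0, "z": -1, "rx": 0, "ry": 0, "rz": 0}, {"x": 0, "y": 0, "z": -1, "rx": 0, "ry": 0, "rz": 0}])

```text
clock: 10.7
ee_pos: [685.3, 139.0, 325.1]
tcp_rot: [-3.131, -0.263, 0.002]
ft_force: [-0.0, -0.1, -0.2]
gripper_width: 61.4
grasp_force: 0.0
```

Run:
```python
from plant import *
from h import *
s=state();log(s);print(s["clock"],s["ee_pos"],s["joint_positions"].round(3),s["gripper_width"],s["ft_force"])
f=grab_frame("top");cv2.imwrite("pics/top1.png",f["image"][...,::-1])
f=grab_frame("scene");cv2.imwrite("pics/scene1.png",f["image"][...,::-1])
yaw=1.019;T=tool(yaw,.35,yaw+np.pi)
print(units(s,[580,-137,220],T),T.as_matrix().round(2))
```

```text
10.7 [685.31129151 139.02234174 325.1466237 ] [0.123 0.189 1.394 0.    1.559 1.526] 61.440201423413875 [-0.02056281 -0.06538728 -0.20141521]
(array([-7.49, 12.73,  5.27]), array([  1.85,   4.12, -10.53])) [[ 0.49  0.85  0.18]
 [ 0.8  -0.52  0.29]
 [ 0.34 -0.   -0.94]]
```

View pics/scene1.png

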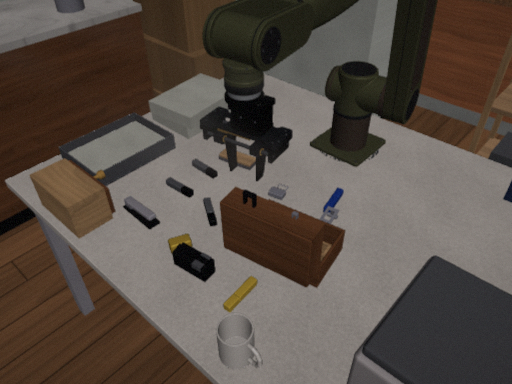

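The scene view shows the lid standing open at (270,235), the hasp down near (330,212), and the three markers in place. Next I move to marker A's tail end.

Call:
apply_moves(motion=[{"x": -0.6, "y": 1, "z": 0, "rx": 0, "ry": 0, "rz": 0}, {"x": -0.6, "y": 1, "z": 0, "rx": 0, "ry": 0, "rz": 0}, {"x": -0.6, "y": 1, "z": 0, "rx": 0, "ry": 0, "rz": 0}, {"x": -0.6, "y": 1, "z": 0, "rx": 0, "ry": 0, "rz": 0}, {"x": -0.6, "y": 1, "z": 0, "rx": 0, "ry": 0, "rz": 0}, {"x": -0.6, "y": 1, "z": 0, "rx": 0, "ry": 0, "rz": 0}, {"x": -0.6, "y": 1, "z": 0, "rx": 0, "ry": 0, "rz": 0}, {"x": -0.6, "y": 1, "z": 0, "rx": 0, "ry": 0, "rz": 0}, {"x": -0.6, "y": 1, "z": 0, "rx": 0, "ry": 0, "rz": 0}, {"x": -0.6, "y": 1, "z": 0, "rx": 0, "ry": 0, "rz": 0}])

```text
clock: 11.63
ee_pos: [599.6, -79.0, 322.8]
tcp_rot: [-3.13, -0.263, 0.004]
ft_force: [-0.4, 0.3, 0.4]
gripper_width: 62.3
grasp_force: 0.0
```

Call:
apply_moves(motion=[{"x": -0.6, "y": 1, "z": 0, "rx": 0, "ry": 0, "rz": 0}, {"x": -0.6, "y": 1, "z": 0, "rx": 0, "ry": 0, "rz": 0}, {"x": 0, "y": 0, "z": 0.8, "rx": 0, "ry": 0, "rz": -1}, {"x": 0, "y": 0, "z": 0.8, "rx": 0, "ry": 0, "rz": -1}, {"x": 0, "y": 0, "z": 0.8, "rx": 0, "ry": 0, "rz": -1}, {"x": 0, "y": 0, "z": 0.8, "rx": 0, "ry": 0, "rz": -1}, {"x": 0, "y": 0, "z": 0.8, "rx": 0, "ry": 0, "rz": -1}, {"x": 0, "y": 0, "z": 0.8, "rx": 0, "ry": 0, "rz": -1}, {"x": 0, "y": 0, "z": 0, "rx": 0, "ry": 0, "rz": -1}, {"x": 0, "y": 0, "z": 0, "rx": 0, "ry": 0, "rz": -1}])

```text
clock: 12.47
ee_pos: [581.9, -121.1, 224.8]
tcp_rot: [-2.883, -1.239, 0.007]
ft_force: [0.9, -0.4, 0.1]
gripper_width: 61.4
grasp_force: 0.0
```

Call:
apply_moves(motion=[{"x": 0, "y": 0, "z": 0, "rx": 0, "ry": 0, "rz": -1}, {"x": 0, "y": 0, "z": 0, "rx": 0, "ry": 0, "rz": -1}, {"x": 0, "y": 0, "z": 0, "rx": 0, "ry": 0, "rz": -0.65}, {"x": 0, "y": 0, "z": 0, "rx": 0, "ry": 1, "rz": 0}, {"x": 0, "y": 0, "z": 0, "rx": 0, "ry": 1, "rz": 0}, {"x": 0, "y": 0, "z": 0, "rx": 0, "ry": 1, "rz": 0}, {"x": 0, "y": 0, "z": 0, "rx": 0, "ry": 1, "rz": 0}, {"x": 0, "y": 0, "z": 0, "rx": 0, "ry": 0.38, "rz": 0}, {"x": 0, "y": 0, "z": 0, "rx": 0, "ry": 0, "rz": 0}])

```text
clock: 13.22
ee_pos: [582.1, -122.4, 226.2]
tcp_rot: [-2.563, -1.428, -0.45]
ft_force: [-0.7, -0.3, 0.2]
gripper_width: 61.9
grasp_force: 0.0
```

```bash
cat >> h.py <<'E'
def grip(o,k=6,lean=.35,end=40,up=0):
    """TCP target for marker record o held near its tail, hand leaning outward"""
    yaw=o[3];T=tool(yaw,lean,yaw+np.pi);z=T.as_matrix()[:,2]
    g=np.array([*(o[1]-end*np.array([np.cos(yaw),np.sin(yaw)])),11.])
    return g+(k-up)*z,T
E
cat > fit.py <<'E'
from h import *
import json
from scipy.optimize import least_squares
def fk(q,p):
    a1,d1,a2,a3,d4,d6,o2,o3=p
    Ry=lambda a:R.from_rotvec([0,a,0]);Rz=lambda a:R.from_rotvec([0,0,a])
    r=Rz(q[0]);x=r.apply([a1,0,d1]);r=r*Ry(q[1]+o2);x=x+r.apply([0,0,a2])
    r=r*Ry(q[2]+o3);x=x+r.apply([a3,0,d4]);r=r*Rz(q[3])*Ry(q[4]);x=x+r.apply([0,0,d6])
    return x,r*Rz(q[5])
if __name__=="__main__":
    D=[json.loads(l) for l in open("fk.jsonl")]
    def res(p):
        o=[]
        for q,x,rv in D:
            y,r=fk(q,p);o+=[*(y-x),*(100*(r.apply([0,0,1])-R.from_rotvec(rv).apply([0,0,1])))]
        return o
    b=least_squares(res,[0,350,450,0,420,300,0,0],loss="soft_l1")
    print(b.x.round(3),np.abs(b.fun).max());np.save("p.npy",b.x)
    for q,x,rv in D: print((R.from_rotvec(rv).inv()*fk(q,b.x)[1]).as_rotvec().round(2),end=" ")
E
python3 - <<'E'
from plant import *
from h import *
s=state();log(s);print(s["clock"],s["ee_pos"],s["joint_positions"].round(3),s["gripper_width"],s["ft_force"])
f=grab_frame("top")
for o in markers(f):
    if 90<o[2][1]<125 and 15<o[2][0]<30 and o[1][1]<0:print(o); print(units(s,*grip(o)))
E
python3 fit.py
```

```text
13.2167 [ 582.0669478  -122.37764259  226.18836926] [-0.468 -0.049  1.838  0.359  1.34   0.005] 61.89170001359968 [-0.65965678 -0.26550844  0.2349404 ]
(array([286., 150.]), array([ 601.3, -102.6]), array([ 22., 109.]), 0.986, 21.9, np.float64(59.0))
(array([-4.3 ,  0.28, 10.18]), array([-0.18, -0.  ,  0.35]))
[-1.09860e+01  4.18416e+02  4.43055e+02  7.42880e+01  6.22922e+02
  4.45250e+02  2.00000e-03 -1.00000e-03] 55.788417399063064
[ 0.    0.   -1.57] [ 0.   -0.   -1.57] [ 0.   -0.   -1.57] [ 0.   -0.   -1.57] [ 0.   -0.   -1.57] [ 0.   -0.   -1.57] [ 0.   -0.   -1.57] [ 0.    0.   -1.57]
```

Call:
apply_moves(motion=[{"x": -1, "y": 0, "z": 0, "rx": 0, "ry": 0, "rz": 0.2}, {"x": -1, "y": 0.3, "z": 1, "rx": 0, "ry": 0, "rz": 0}, {"x": -1, "y": 0, "z": 1, "rx": 0, "ry": 0, "rz": 0}, {"x": -1, "y": 0, "z": 1, "rx": 0, "ry": 0, "rz": 0}, {"x": -0.3, "y": 0, "z": 1, "rx": 0, "ry": 0, "rz": 0}, {"x": 0, "y": 0, "z": 1, "rx": 0, "ry": 0, "rz": 0}, {"x": 0, "y": 0, "z": 1, "rx": 0, "ry": 0, "rz": 0}, {"x": 0, "y": 0, "z": 1, "rx": 0, "ry": 0, "rz": 0}, {"x": 0, "y": 0, "z": 0, "rx": 0, "ry": 0, "rz": 0}])

```text
clock: 14.02
ee_pos: [568.2, -149.2, 63.0]
tcp_rot: [-2.567, -1.41, -0.442]
ft_force: [-1.1, 1.2, -1.0]
gripper_width: 61.9
grasp_force: 0.0
```

```bash
sed -i 's/d6,o2,o3=p/d6,o2,o3,e1,e4=p/;s/x+r.apply(\[a3,0,d4\]);r=r\*Rz(q\[3\])\*Ry(q\[4\])/x+r.apply([a3,e1,d4]);r=r*Rz(q[3]);x=x+r.apply([0,e4,0]);r=r*Ry(q[4])/;s/300,0,0\]/300,0,0,0,50]/' fit.py
python3 - <<'E'
from plant import *
from h import *
s=state();log(s);print(s["clock"],s["ee_pos"],s["joint_positions"].round(3),s["gripper_width"],s["ft_force"])
o=(0,np.array([601.3,-102.7]),0,1.0)
print(units(s,*grip(o)))
f=grab_frame("wrist");cv2.imwrite("pics/w2.png",f["image"][...,::-1])
E
python3 fit.py
```

```text
14.0167 [ 568.19688432 -149.19236562   62.99299331] [-0.521  0.114  1.964  0.395  1.095 -0.144] 61.89173094975454 [-1.077513    1.15186895 -1.04539019]
(array([-0.09,  0.18,  3.03]), array([-0.2 ,  0.01,  0.02]))
[ -0.    223.2   452.4    42.4   613.1   292.166  -0.      0.     53.6
  -0.   ] 8.416236596531235e-09
[-0.   -0.   -1.57] [-0.    0.   -1.57] [-0.    0.   -1.57] [-0.    0.   -1.57] [-0.    0.   -1.57] [-0.    0.   -1.57] [-0.    0.   -1.57] [-0.   -0.   -1.57] [-0.   -0.   -1.57]
```

View pics/w2.png

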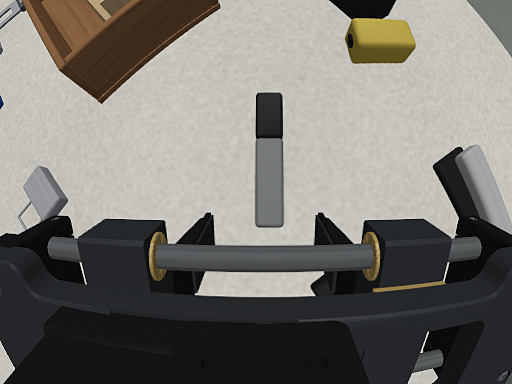

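The wrist view shows the marker centred between the open fingers, spanning (270,95) to (268,225), with its tail towards the hand. I'll go down, grip it, and check which placing poses the fitted kinematics allow.

Call:
apply_moves(motion=[{"x": 0, "y": 0.15, "z": 1, "rx": 0, "ry": 0, "rz": 0}, {"x": 0, "y": 0, "z": 1, "rx": 0, "ry": 0, "rz": 0}, {"x": 0, "y": 0, "z": 0.6, "rx": 0, "ry": 0, "rz": 0}, {"x": 0, "y": 0, "z": 0.4, "rx": 0, "ry": 0, "rz": 0}, {"x": 0, "y": 0, "z": 0, "rx": 0, "ry": 0, "rz": 0}])

```text
clock: 14.48
ee_pos: [583.5, -135.4, 10.5]
tcp_rot: [-2.571, -1.411, -0.449]
ft_force: [-0.8, -0.1, -0.9]
gripper_width: 62.4
grasp_force: 0.0
```

Call:
apply_moves(hand=0, motion=[{"x": 0, "y": 0, "z": 0, "rx": 0, "ry": 0, "rz": 0}, {"x": 0, "y": 0, "z": 0, "rx": 0, "ry": 0, "rz": 0}, {"x": 0, "y": 0, "z": 0, "rx": 0, "ry": 0, "rz": 0}, {"x": 0, "y": 0, "z": 0, "rx": 0, "ry": 0, "rz": 0}, {"x": 0, "y": 0, "z": 0, "rx": 0, "ry": 0, "rz": 0}, {"x": 0, "y": 0, "z": 0, "rx": 0, "ry": 0, "rz": 0}])

```text
clock: 14.98
ee_pos: [584.3, -136.5, 12.1]
tcp_rot: [-2.573, -1.412, -0.452]
ft_force: [-0.5, 0.1, 0.4]
gripper_width: 26.8
grasp_force: 0.2
```

```bash
cat >> fit.py <<'E'
LO=np.array([-2.61,-1.02,.03,-1.35,.32,-2.91]);HI=np.array([2.61,2.33,2.71,4.49,2.68,2.91])
P=np.load("p.npy") if __import__("os").path.exists("p.npy") else None
def ik(x,T,q0):
    T=T*R.from_rotvec([0,0,-np.pi/2])
    def e(q):
        y,r=fk(q,P);return [*((y-x)/100),*(r.inv()*T).as_rotvec()]
    b=least_squares(e,np.clip(q0,LO+.01,HI-.01),bounds=(LO,HI));return b.x,np.abs(b.fun).max()
E
python3 - <<'E'
from plant import *
from h import *
from fit import *
s=state();print(s["clock"],s["ee_pos"],s["gripper_width"],s["grasp_force"],s["ft_force"])
q0=s["joint_positions"]
y,r=fk(q0,P);print(y-s["ee_pos"],(r.inv()*R.from_rotvec(s["tcp_rot"])).as_rotvec())
for az in np.radians([90,110,130,150,170]):
  for wy in (-84,28):
    g=cw(0,wy,125);T=tool(az,np.radians(70),az)   # lean towards tool x's azimuth
    x=g+6*T.as_matrix()[:,2]
    best=min((ik(x,T,[j1,0,1.8,j4,1,j6]) for j1 in(.1,.6) for j4 in(-1.2,0,1.2,2.5) for j6 in (-1.5,0,1.5)),key=lambda t:t[1])
    print(round(np.degrees(az)),wy,best[0].round(2),round(best[1],4))
E
```

```text
14.9833 [ 584.32643143 -136.4591674    12.11242439] 26.82382209907355 0.20621093921363354 [-0.48541041  0.06834042  0.38563769]
[ 1.15442162e-08 -3.07392156e-09 -9.73598446e-09] [2.75423546e-13 2.33619838e-13 1.57079633e+00]
90 -84 [ 0.48  0.47  1.75 -1.    1.71  0.78] 0.0
90 28 [ 0.63  0.56  1.62 -0.9   1.84  0.82] 0.0
110 -84 [ 0.53  0.32  1.96 -1.19  1.48  0.72] 0.0
110 28 [ 0.7   0.42  1.82 -1.08  1.61  0.74] 0.0
130 -84 [ 0.53  0.14  2.15 -1.35  1.22  0.64] 0.0422
130 28 [ 0.73  0.26  2.03 -1.29  1.36  0.7 ] 0.0
150 -84 [ 0.45 -0.04  2.39  4.49  0.91  0.76] 0.0323
150 28 [ 0.69  0.07  2.19 -1.35  1.08  0.53] 0.1179
170 -84 [ 0.26 -0.23  2.53  4.04  0.53  0.9 ] 0.0
170 28 [ 0.57 -0.11  2.43  4.38  0.74  0.75] 0.0
```

Call:
apply_moves(hand=0.5, motion=[{"x": 0, "y": 0, "z": 0, "rx": 0, "ry": 0, "rz": 0}, {"x": 0, "y": 0, "z": 0, "rx": 0, "ry": 0, "rz": 0}, {"x": 0, "y": 0, "z": 0.3, "rx": 0, "ry": 0, "rz": 0}, {"x": 0, "y": 0, "z": 0, "rx": 0, "ry": 0, "rz": 0}])

```text
clock: 15.32
ee_pos: [584.7, -134.0, 5.0]
tcp_rot: [-2.572, -1.411, -0.45]
ft_force: [-0.1, -0.2, -0.0]
gripper_width: 45.8
grasp_force: 0.0
```

Call:
apply_moves(hand=0, motion=[{"x": 0, "y": 0, "z": 0, "rx": 0, "ry": 0, "rz": 0}, {"x": 0, "y": 0, "z": 0, "rx": 0, "ry": 0, "rz": 0}, {"x": 0, "y": 0, "z": 0, "rx": 0, "ry": 0, "rz": 0}, {"x": 0, "y": 0, "z": 0, "rx": 0, "ry": 0, "rz": 0}, {"x": 0, "y": 0, "z": 0, "rx": 0, "ry": 0, "rz": 0}, {"x": 0, "y": 0, "z": 0, "rx": 0, "ry": 0, "rz": 0}, {"x": 0, "y": 0, "z": 0, "rx": 0, "ry": 0, "rz": 0}, {"x": 0, "y": 0, "z": 0, "rx": 0, "ry": 0, "rz": 0}])

```text
clock: 15.98
ee_pos: [585.3, -134.5, 6.1]
tcp_rot: [-2.573, -1.412, -0.452]
ft_force: [0.2, -0.1, 0.4]
gripper_width: 21.3
grasp_force: 29.7
```

Call:
apply_moves(motion=[{"x": 0.34, "y": 0, "z": -0.94, "rx": 0, "ry": 0, "rz": 0}, {"x": 0.34, "y": 0, "z": -0.94, "rx": 0, "ry": 0, "rz": 0}, {"x": 0.34, "y": 0, "z": -0.94, "rx": 0, "ry": 0, "rz": 0}, {"x": 0.34, "y": 0, "z": -0.94, "rx": 0, "ry": 0, "rz": 0}, {"x": 0.34, "y": 0, "z": -0.94, "rx": 0, "ry": 0, "rz": 0}, {"x": 0.34, "y": 0, "z": -0.94, "rx": 0, "ry": 0, "rz": 0}, {"x": 0.34, "y": 0, "z": -0.94, "rx": 0, "ry": 0, "rz": 0}, {"x": 0.34, "y": 0, "z": -0.94, "rx": 0, "ry": 0, "rz": 0}, {"x": 0.34, "y": 0, "z": -0.94, "rx": 0, "ry": 0, "rz": 0}, {"x": 0.34, "y": 0, "z": -0.94, "rx": 0, "ry": 0, "rz": 0}])

```text
clock: 16.82
ee_pos: [585.5, -135.6, 206.7]
tcp_rot: [-2.572, -1.412, -0.451]
ft_force: [-0.2, -0.6, 0.4]
gripper_width: 22.4
grasp_force: 29.7
```

Call:
apply_moves(motion=[{"x": 0.34, "y": 0, "z": -0.94, "rx": 0, "ry": 0, "rz": 0}, {"x": 0.34, "y": 0, "z": -0.94, "rx": 0, "ry": 0, "rz": 0}, {"x": 0.34, "y": 0, "z": -0.94, "rx": 0, "ry": 0, "rz": 0}, {"x": 0.34, "y": 0, "z": -0.94, "rx": 0, "ry": 0, "rz": 0}, {"x": 0.34, "y": 0, "z": -0.94, "rx": 0, "ry": 0, "rz": 0}, {"x": 0.34, "y": 0, "z": -0.94, "rx": 0, "ry": 0, "rz": 0}, {"x": 0, "y": 0, "z": 0, "rx": 0, "ry": 0, "rz": 0}])

```text
clock: 17.4
ee_pos: [587.7, -136.9, 331.2]
tcp_rot: [-2.576, -1.416, -0.459]
ft_force: [-0.0, -1.4, -0.2]
gripper_width: 21.9
grasp_force: 29.7
```

```bash
cat >> h.py <<'E'
def place(well,foot,k=5.2,below=92.4,az=np.radians(120),lean=np.pi/2-.35):
    """TCP target: marker upright over the well, its foot at height foot"""
    T=tool(az,lean,az);return cw(0,-84+56*well,foot+below)+k*T.as_matrix()[:,2],T
E
python3 - <<'E'
from plant import *
from h import *
from fit import *
s=state();print(s["clock"],s["ee_pos"],s["gripper_width"],s["grasp_force"],s["ft_force"])
x,T=place(1,200);u=units(s,x,T);print(x,u)
# joints along the turn (n rows) then straight
n=20;q=s["joint_positions"];r0=R.from_rotvec(s["tcp_rot"])
for i in range(1,n+1):
    q1,e=ik(s["ee_pos"],r0*R.from_rotvec(u[1]*.08*i/n),q)
    if i%4==0:print(q1.round(2),e.round(4),np.abs(q1-q).max()*12)
    q=q1
print("shift after turn",units(dict(ee_pos=s["ee_pos"],tcp_rot=T.as_rotvec()),x)[0], T.inv().apply([0,0,-1]).round(3))
q,e=ik(x,T,q);print(q.round(2),e);x,T=place(1,30);q,e=ik(x,T,q);print(q.round(2),e)
E
```

```text
17.4 [ 587.66699194 -136.92569759  331.19752892] 21.9342971768687 29.68160569667816 [-0.00890664 -1.42561358 -0.17832002]
[558.81599069 139.76249689 290.6169314 ] (array([ 9.55, -8.64,  5.64]), array([ -6.28, -17.49, -13.61]))
[-0.34 -0.12  1.71  0.05  1.41  0.02] 0.0 0.9159838787649182
[-0.2  -0.16  1.77 -0.26  1.31  0.02] 0.0 0.9722393326136386
[-0.06 -0.2   1.87 -0.6   1.22  0.05] 0.0 1.0277925906402983
[ 0.05 -0.23  1.99 -0.95  1.14  0.1 ] 0.0 1.0863178465916201
[ 0.1  -0.25  2.13 -1.33  1.08  0.18] 0.0 1.1710555267332303
shift after turn [  6.26   5.67 -11.24] [0.939 0.    0.343]
[ 0.64  0.04  1.94 -1.21  1.53  0.42] 1.3108564234087791e-10
[ 0.64  0.29  2.   -1.23  1.42  0.71] 1.9317880628477724e-14
```

Call:
apply_moves(motion=[{"x": 0, "y": 0, "z": 0, "rx": -0.314, "ry": -0.875, "rz": -0.68}, {"x": 0, "y": 0, "z": 0, "rx": -0.314, "ry": -0.875, "rz": -0.68}, {"x": 0, "y": 0, "z": 0, "rx": -0.314, "ry": -0.875, "rz": -0.68}, {"x": 0, "y": 0, "z": 0, "rx": -0.314, "ry": -0.875, "rz": -0.68}, {"x": 0, "y": 0, "z": 0, "rx": -0.314, "ry": -0.875, "rz": -0.68}, {"x": 0, "y": 0, "z": 0, "rx": -0.314, "ry": -0.875, "rz": -0.68}, {"x": 0, "y": 0, "z": 0, "rx": -0.314, "ry": -0.875, "rz": -0.68}, {"x": 0, "y": 0, "z": 0, "rx": -0.314, "ry": -0.875, "rz": -0.68}, {"x": 0, "y": 0, "z": 0, "rx": -0.314, "ry": -0.875, "rz": -0.68}, {"x": 0, "y": 0, "z": 0, "rx": -0.314, "ry": -0.875, "rz": -0.68}])

```text
clock: 18.23
ee_pos: [585.9, -136.0, 324.5]
tcp_rot: [1.953, 1.826, -0.213]
ft_force: [0.2, -0.3, -1.1]
gripper_width: 21.7
grasp_force: 29.7
```

Call:
apply_moves(motion=[{"x": 0, "y": 0, "z": 0, "rx": -0.314, "ry": -0.875, "rz": -0.68}, {"x": 0, "y": 0, "z": 0, "rx": -0.314, "ry": -0.875, "rz": -0.68}, {"x": 0, "y": 0, "z": 0, "rx": -0.314, "ry": -0.875, "rz": -0.68}, {"x": 0, "y": 0, "z": 0, "rx": -0.314, "ry": -0.875, "rz": -0.68}, {"x": 0, "y": 0, "z": 0, "rx": 0, "ry": 0, "rz": 0}])

```text
clock: 18.65
ee_pos: [584.4, -134.6, 320.8]
tcp_rot: [1.569, 1.826, -0.434]
ft_force: [0.0, 0.2, -1.8]
gripper_width: 22.0
grasp_force: 29.7
```

```bash
cat > chk.py <<'E'
import sys;from plant import *
from h import *
w,foot=int(sys.argv[1]),float(sys.argv[2])
s=state();print(s["clock"],s["ee_pos"],s["joint_positions"].round(2),s["gripper_width"],s["ft_force"].round(1))
x,T=place(w,foot);print(x,units(s,x,T));print("after turn",units(dict(ee_pos=s["ee_pos"],tcp_rot=T.as_rotvec()),x)[0])
E
python3 chk.py 1 200
```

```text
18.65 [ 584.42602314 -134.63574725  320.76497837] [ 0.   -0.21  1.94 -0.77  1.18  0.07] 22.008444795065536 [ 0.   0.2 -1.8]
[558.81599069 139.76249689 290.6169314 ] (array([11.13,  1.48, -8.13]), array([-1.95, -5.35, -3.93]))
after turn [  5.71   5.75 -11.25]
```

Call:
apply_moves(motion=[{"x": 0.93, "y": 0.12, "z": -0.68, "rx": 0, "ry": 0, "rz": 0}, {"x": 0.93, "y": 0.12, "z": -0.68, "rx": 0, "ry": 0, "rz": 0}, {"x": 0.93, "y": 0.12, "z": -0.68, "rx": 0, "ry": 0, "rz": 0}, {"x": 0.93, "y": 0.12, "z": -0.68, "rx": 0, "ry": 0, "rz": 0}, {"x": 0.93, "y": 0.12, "z": -0.68, "rx": 0, "ry": 0, "rz": 0}, {"x": 0.93, "y": 0.12, "z": -0.68, "rx": 0, "ry": 0, "rz": 0}, {"x": 0.93, "y": 0.12, "z": -0.68, "rx": 0, "ry": 0, "rz": 0}, {"x": 0.93, "y": 0.12, "z": -0.68, "rx": 0, "ry": 0, "rz": 0}, {"x": 0.93, "y": 0.12, "z": -0.68, "rx": 0, "ry": 0, "rz": 0}, {"x": 0.93, "y": 0.12, "z": -0.68, "rx": 0, "ry": 0, "rz": 0}])

```text
clock: 19.48
ee_pos: [564.7, 93.9, 299.8]
tcp_rot: [1.575, 1.82, -0.429]
ft_force: [-0.2, -0.1, 0.3]
gripper_width: 21.8
grasp_force: 29.7
```

Call:
apply_moves(motion=[{"x": 0.93, "y": 0.12, "z": -0.68, "rx": 0, "ry": 0, "rz": 0}, {"x": 0.93, "y": 0.12, "z": -0.68, "rx": 0, "ry": 0, "rz": 0}, {"x": 0, "y": 0, "z": 0, "rx": -0.33, "ry": -0.89, "rz": -0.65}, {"x": 0, "y": 0, "z": 0, "rx": -0.33, "ry": -0.89, "rz": -0.65}, {"x": 0, "y": 0, "z": 0, "rx": -0.33, "ry": -0.89, "rz": -0.65}, {"x": 0, "y": 0, "z": 0, "rx": -0.33, "ry": -0.89, "rz": -0.65}, {"x": 0, "y": 0, "z": 0, "rx": -0.33, "ry": -0.89, "rz": -0.65}, {"x": 0, "y": 0, "z": 0, "rx": -0.33, "ry": -0.89, "rz": -0.65}, {"x": 0, "y": 0, "z": 0, "rx": 0, "ry": 0, "rz": 0}])

```text
clock: 20.23
ee_pos: [559.0, 138.3, 290.9]
tcp_rot: [0.995, 1.716, -0.695]
ft_force: [-0.4, -0.7, -1.2]
gripper_width: 21.6
grasp_force: 29.7
```

```bash
python3 chk.py 1 120
python3 - <<'E'
from plant import *
import cv2,numpy as np
a=grab_frame("scene")["image"][130:300,150:400];b=grab_frame("top")["image"][80:250,80:330]
cv2.imwrite("pics/p1.png",cv2.resize(np.vstack([a,b]),None,fx=1.7,fy=1.7)[...,::-1])
E
```

```text
20.2333 [559.02397428 138.25962617 290.87012921] [ 0.63  0.04  1.94 -1.21  1.53  0.43] 21.644139649411148 [-0.4 -0.7 -1.2]
[558.81599069 139.76249689 210.6169314 ] (array([3.8 , 0.02, 1.3 ]), array([-0.02,  0.02, -0.03]))
after turn [3.79 0.03 1.31]
```

View pics/p1.png

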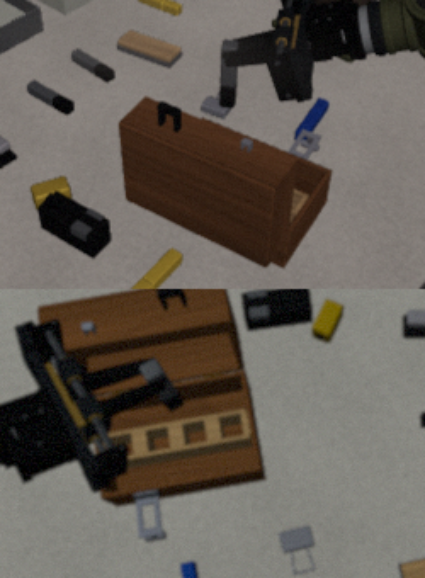

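The picture shows the marker upright in the hand above the case, the rack's four wells exposed, and the hasp down. I'll check the well and marker-foot positions in depth before going in.

Run:
```python
from plant import *
from h import *
f=grab_frame("top");w=cloud(f);c,s_=np.cos(YAW),np.sin(YAW)
l=np.dstack([(w[...,:2]-C)@np.array([[c,-s_],[s_,c]]),w[...,2]]);p=l.reshape(-1,3)
# rasterise rack height in the case frame
m=(abs(p[:,0])<40)&(abs(p[:,1])<115)&(p[:,2]<75)
top=p[m&(abs(p[:,2]-60)<5)];print("rack x",np.percentile(top[:,0],[1,99]),"z",np.median(top[:,2]))
b=top[abs(top[:,0])<10][:,1];h,e=np.histogram(b,np.arange(-112,114,4));print(list(zip(e.astype(int),h)))
for yw in(-84,-28,28,84):
    b=top[abs(top[:,1]-yw)<10][:,0];print(yw,np.histogram(b,np.arange(-34,35,4))[0])
f=grab_frame("scene");w=cloud(f);l=np.dstack([(w[...,:2]-C)@np.array([[c,-s_],[s_,c]]),w[...,2]])
q=l.reshape(-1,3);m=(abs(q[:,0])<45)&(abs(q[:,1]+28)<45)&(q[:,2]>180)
for z in range(190,300,12):
    k=q[m&(abs(q[:,2]-z)<6)]
    if len(k):print(z,len(k),k.min(0).round(1),k.max(0).round(1))
s=state();rot=R.from_rotvec(s["tcp_rot"])
```

```text
rack x [-22.91028524  23.60189074] z 60.009998874847895
[(np.int64(-112), np.int64(9)), (np.int64(-108), np.int64(12)), (np.int64(-104), np.int64(8)), (np.int64(-100), np.int64(0)), (np.int64(-96), np.int64(0)), (np.int64(-92), np.int64(0)), (np.int64(-88), np.int64(0)), (np.int64(-84), np.int64(0)), (np.int64(-80), np.int64(0)), (np.int64(-76), np.int64(0)), (np.int64(-72), np.int64(0)), (np.int64(-68), np.int64(11)), (np.int64(-64), np.int64(10)), (np.int64(-60), np.int64(11)), (np.int64(-56), np.int64(13)), (np.int64(-52), np.int64(12)), (np.int64(-48), np.int64(8)), (np.int64(-44), np.int64(0)), (np.int64(-40), np.int64(0)), (np.int64(-36), np.int64(0)), (np.int64(-32), np.int64(0)), (np.int64(-28), np.int64(0)), (np.int64(-24), np.int64(0)), (np.int64(-20), np.int64(0)), (np.int64(-16), np.int64(0)), (np.int64(-12), np.int64(12)), (np.int64(-8), np.int64(12)), (np.int64(-4), np.int64(13)), (np.int64(0), np.int64(8)), (np.int64(4), np.int64(14)), (np.int64(8), np.int64(8)), (np.int64(12), np.int64(0)), (np.int64(16), np.int64(0)), (np.int64(20), np.int64(0)), (np.int64(24), np.in
[... 572 characters left out ...]
64(104), np.int64(1)), (np.int64(108), np.int64(1))]
-84 [ 0  0  3 12  6  0  0  0  0  0  0  0  8 11  3  0  0]
-28 [ 0  0  4 11  5  0  0  0  0  0  0  0  4 13  3  0  0]
28 [ 0  0  7 11  6  0  0  0  0  0  0  0  6 14  4  0  0]
84 [ 0  0  1  1  1  0  0  0  0  0  0  0  7 13  5  0  0]
202 4 [  3.2 -29.3 203.7] [ 13.2 -14.9 207.4]
214 40 [ -4.5 -34.2 208.2] [ 14.2 -13.9 219.9]
226 35 [ -3.3 -33.9 221.5] [ 14.3 -14.5 232. ]
238 39 [ -4.5 -34.2 232.7] [ 14.9 -13.3 244. ]
250 36 [  1.4 -34.4 244.1] [ 13.2 -13.8 255.9]
262 34 [-10.1 -31.4 256.5] [ 14.2 -13.5 267.8]
274 38 [ -9.4 -33.2 268. ] [ 14.1 -13.6 279.9]
286 28 [  5.9 -32.5 280.2] [ 17.2  -7.2 291.8]
298 80 [-18.  -32.5 292.2] [ 17.8  15.  303.9]
```

Call:
apply_moves(motion=[{"x": 0.9, "y": 0, "z": 0.33, "rx": 0, "ry": 0, "rz": 0}, {"x": 0.9, "y": 0, "z": 0.33, "rx": 0, "ry": 0, "rz": 0}, {"x": 0.9, "y": 0, "z": 0.33, "rx": 0, "ry": 0, "rz": 0}, {"x": 0.9, "y": 0, "z": 0.33, "rx": 0, "ry": 0, "rz": 0}, {"x": 0.9, "y": 0, "z": 0.33, "rx": 0, "ry": 0, "rz": 0}, {"x": 0.9, "y": 0, "z": 0.33, "rx": 0, "ry": 0, "rz": 0}, {"x": 0.6, "y": 0, "z": 0.22, "rx": 0, "ry": 0, "rz": 0}, {"x": 0, "y": 0, "z": 0, "rx": 0, "ry": 0, "rz": 0}])

```text
clock: 21.1
ee_pos: [561.6, 138.2, 165.6]
tcp_rot: [0.999, 1.712, -0.691]
ft_force: [0.7, -0.4, -0.1]
gripper_width: 21.9
grasp_force: 29.7
```

Call:
apply_moves(motion=[{"x": 0.6, "y": 0, "z": 0.22, "rx": 0, "ry": 0, "rz": 0}, {"x": 0.6, "y": 0, "z": 0.22, "rx": 0, "ry": 0, "rz": 0}, {"x": 0.6, "y": 0, "z": 0.22, "rx": 0, "ry": 0, "rz": 0}, {"x": 0, "y": 0, "z": 0, "rx": 0, "ry": 0, "rz": 0}])

```text
clock: 21.43
ee_pos: [564.6, 138.9, 138.3]
tcp_rot: [0.997, 1.691, -0.692]
ft_force: [-8.9, -0.1, 23.6]
gripper_width: 21.7
grasp_force: 30.0
```

```bash
python3 chk.py 1 24
```

```text
21.4333 [564.55436962 138.87938282 138.27270379] [ 0.63  0.28  1.99 -1.25  1.44  0.71] 21.744098628730622 [-8.9 -0.1 23.6]
[558.81599069 139.76249689 114.6169314 ] (array([ 1.17, -0.25,  0.21]), array([-0.02,  0.25, -0.22]))
after turn [ 1.17 -0.23  0.23]
```

Call:
apply_moves(motion=[{"x": -0.9, "y": 0, "z": -0.33, "rx": 0, "ry": 0, "rz": 0}, {"x": -0.9, "y": 0, "z": -0.33, "rx": 0, "ry": 0, "rz": 0}, {"x": 0, "y": 0, "z": 0, "rx": 0, "ry": 0, "rz": 0}, {"x": 0, "y": 0, "z": 0, "rx": 0, "ry": 0, "rz": 0}])

```text
clock: 21.77
ee_pos: [562.9, 139.6, 168.9]
tcp_rot: [1.001, 1.709, -0.684]
ft_force: [-0.2, 0.6, -0.6]
gripper_width: 21.8
grasp_force: 30.0
```

```bash
cat > meas.py <<'E'
import sys;from plant import *
from h import *
wl=int(sys.argv[1]);zl=float(sys.argv[2]);yc=-84+56*wl
c,s_=np.cos(YAW),np.sin(YAW);A=np.array([[c,-s_],[s_,c]])
for n in("scene","top"):
    f=grab_frame(n);w=cloud(f);q=np.dstack([(w[...,:2]-C)@A,w[...,2]]).reshape(-1,3)
    m=(abs(q[:,0])<40)&(abs(q[:,1]-yc)<40)
    for z in np.arange(zl,zl+100,12):
        k=q[m&(abs(q[:,2]-z)<6)]
        if len(k)>3:print(n,z,len(k),np.percentile(k,4,axis=0).round(1),np.percentile(k,96,axis=0).round(1))
    cv2.imwrite(f"pics/m_{n}_{state()['clock']:.1f}.png",cv2.resize(f["image"][100:260,100:360],None,fx=3,fy=3)[...,::-1])
print([state()["ee_pos"].round(1).tolist() for _ in range(2)])
E
python3 meas.py 1 80;python3 chk.py 1 70;ls pics
```

```text
scene 164.0 12 [ -4.1 -31.4 166.7] [ 16.5   7.  169.6]
scene 176.0 98 [-20.7 -29.8 170.4] [ 18.7   9.  181.4]
top 92.0 10 [ -8.  -40.4  92.1] [ -2.7 -23.3  98. ]
top 104.0 15 [ -9.2 -39.5  99.4] [ -2.8 -22.8 109.9]
top 116.0 14 [ -8.6 -40.5 111.6] [ -2.5 -24.  121.6]
top 128.0 17 [ -8.4 -41.  122.8] [ -1.4 -22.2 133.7]
top 140.0 14 [ -8.4 -42.  135.5] [ -1.8 -24.7 144.4]
top 152.0 8 [ -6.9 -42.1 146.7] [ -2.7 -32.3 156. ]
top 164.0 24 [-20.8 -42.8 159. ] [  9.3  -6.5 169.5]
top 176.0 80 [-31.4 -42.  170.8] [  9.8   8.4 181.6]
[[561.8, 138.8, 166.8], [561.8, 138.8, 166.8]]
21.8667 [561.84494881 138.82420828 166.79262071] [ 0.63  0.22  1.99 -1.23  1.45  0.64] 21.71304850017305 [-0.7 -0.  -0.8]
[558.81599069 139.76249689 160.6169314 ] (array([ 0.33, -0.11, -0.  ]), array([ 0.  ,  0.03, -0.12]))
after turn [ 0.33 -0.11 -0.  ]
m_scene_21.8.png
m_top_21.9.png
p1.png
scene0.png
scene1.png
top0.png
top1.png
w1.png
w2.png
```

Call:
apply_moves(motion=[{"x": 0.04, "y": -0.13, "z": -0.11, "rx": 0, "ry": 0, "rz": -0.1}, {"x": 0.9, "y": 0, "z": 0.33, "rx": 0, "ry": 0, "rz": 0}, {"x": 0, "y": 0, "z": 0, "rx": 0, "ry": 0, "rz": 0}, {"x": 0, "y": 0, "z": 0, "rx": 0, "ry": 0, "rz": 0}, {"x": 0, "y": 0, "z": 0, "rx": 0, "ry": 0, "rz": 0}])

```text
clock: 22.28
ee_pos: [558.6, 139.5, 148.2]
tcp_rot: [0.991, 1.715, -0.695]
ft_force: [-0.5, -0.3, -0.2]
gripper_width: 21.7
grasp_force: 30.0
```

```bash
python3 chk.py 1 55
```

```text
22.2833 [558.5527557  139.48626685 148.22162134] [ 0.64  0.24  2.   -1.23  1.44  0.67] 21.662738819936962 [-0.5 -0.3 -0.2]
[558.81599069 139.76249689 145.6169314 ] (array([0.12, 0.02, 0.04]), array([ 0.  ,  0.04, -0.01]))
after turn [0.12 0.02 0.04]
```

Aligned to within 0.5 mm. I'll go in.

Call:
apply_moves(motion=[{"x": 0.5, "y": 0, "z": 0.19, "rx": 0, "ry": 0, "rz": 0}, {"x": 0.5, "y": 0, "z": 0.18, "rx": 0, "ry": 0, "rz": 0}, {"x": 0, "y": 0, "z": 0, "rx": 0, "ry": 0, "rz": 0}, {"x": 0, "y": 0, "z": 0, "rx": 0, "ry": 0, "rz": 0}])

```text
clock: 22.62
ee_pos: [558.4, 139.1, 126.1]
tcp_rot: [0.991, 1.716, -0.696]
ft_force: [0.9, 1.0, -0.1]
gripper_width: 21.7
grasp_force: 30.0
```

```bash
python3 chk.py 1 25
```

```text
22.6167 [558.40986439 139.13484448 126.1247937 ] [ 0.64  0.28  2.   -1.24  1.43  0.71] 21.730734005618864 [ 0.9  1.  -0.1]
[558.81599069 139.76249689 115.6169314 ] (array([0.5 , 0.03, 0.16]), array([-0.  ,  0.04, -0.  ]))
after turn [0.5  0.03 0.16]
```

Call:
apply_moves(motion=[{"x": 0.35, "y": 0, "z": 0.13, "rx": 0, "ry": 0, "rz": 0}, {"x": 0, "y": 0, "z": 0, "rx": 0, "ry": 0, "rz": 0}])

```text
clock: 22.78
ee_pos: [558.6, 139.3, 118.7]
tcp_rot: [0.992, 1.716, -0.694]
ft_force: [-0.3, -0.0, -0.8]
gripper_width: 21.8
grasp_force: 30.0
```

Call:
apply_moves(hand=0.5, motion=[{"x": 0, "y": 0, "z": 0, "rx": 0, "ry": 0, "rz": 0}, {"x": 0, "y": 0, "z": 0, "rx": 0, "ry": 0, "rz": 0}, {"x": 0, "y": 0, "z": 0, "rx": 0, "ry": 0, "rz": 0}, {"x": 0, "y": 0, "z": 0, "rx": 0, "ry": 0, "rz": 0}, {"x": -0.3, "y": 0, "z": -1, "rx": 0, "ry": 0, "rz": 0}, {"x": -0.3, "y": 0, "z": -1, "rx": 0, "ry": 0, "rz": 0}, {"x": -0.9, "y": 0, "z": -0.5, "rx": 0, "ry": 0, "rz": 0}, {"x": -0.9, "y": 0, "z": -0.33, "rx": 0, "ry": 0, "rz": 0}, {"x": -0.9, "y": 0, "z": -0.33, "rx": 0, "ry": 0, "rz": 0}, {"x": -0.9, "y": 0, "z": -0.33, "rx": 0, "ry": 0, "rz": 0}])

```text
clock: 23.62
ee_pos: [540.1, 171.7, 223.7]
tcp_rot: [0.992, 1.715, -0.693]
ft_force: [0.3, 0.1, 0.2]
gripper_width: 47.6
grasp_force: 0.0
```

Call:
apply_moves(motion=[{"x": -0.9, "y": 0, "z": -0.33, "rx": 0, "ry": 0, "rz": 0}, {"x": -0.9, "y": 0, "z": -0.33, "rx": 0, "ry": 0, "rz": 0}, {"x": -0.9, "y": 0, "z": -0.33, "rx": 0, "ry": 0, "rz": 0}, {"x": -0.9, "y": 0, "z": -0.33, "rx": 0, "ry": 0, "rz": 0}, {"x": -0.9, "y": 0, "z": -0.33, "rx": 0, "ry": 0, "rz": 0}])

```text
clock: 24.03
ee_pos: [539.6, 171.6, 319.6]
tcp_rot: [0.993, 1.715, -0.693]
ft_force: [0.6, -0.6, -0.3]
gripper_width: 47.6
grasp_force: 0.0
```

```bash
cat > look.py <<'E'
from plant import *
from h import *
s=state();print(s["clock"],s["ee_pos"].round(1),s["joint_positions"].round(2),s["gripper_width"])
f=grab_frame("top");w=cloud(f)
c,s_=np.cos(YAW),np.sin(YAW);q=np.c_[((w.reshape(-1,3)[:,:2]-C)@np.array([[c,-s_],[s_,c]])),w[...,2].ravel()]
for i in range(4):
    k=q[(abs(q[:,0])<25)&(abs(q[:,1]+84-56*i)<20)&(q[:,2]>90)&(q[:,2]<150)]
    print("well",i,len(k),k.mean(0).round(1) if len(k) else "")
for o in markers(f):
    if 85<o[2][1]<125 and 15<o[2][0]<30 and o[1][1]<0:print(o)
cv2.imwrite("pics/look.png",f["image"][...,::-1])
E
python3 look.py
```

```text
24.0333 [539.6 171.6 319.6] [ 0.7   0.03  1.9  -1.18  1.61  0.4 ] 47.55278408487799
well 0 0 
well 1 110 [ -4.5 -28.8 113.5]
well 2 0 
well 3 0 
(array([352.,  99.]), array([ 744.5, -270.5]), array([ 26., 102.]), -1.614, 35.3, np.float64(86.0))
(array([350., 155.]), array([ 588. , -261.1]), array([ 23., 110.]), 1.64, 21.7, np.float64(54.0))
(array([358., 200.]), array([ 465.1, -275.3]), array([ 22., 109.]), 1.554, 21.8, np.float64(55.0))
```

```bash
cat > topick.py <<'E'
import sys;from plant import *
from h import *
from fit import *
o=(0,np.array([float(sys.argv[1]),float(sys.argv[2])]),0,float(sys.argv[3]));up=float(sys.argv[4])
s=state();x,T=grip(o,end=38,up=up);u=units(s,x,T);print(s["clock"],s["ee_pos"],s["gripper_width"],s["ft_force"].round(1));print("target",x.round(1),u)
print("after turn",units(dict(ee_pos=s["ee_pos"],tcp_rot=T.as_rotvec()),x)[0])
q=s["joint_positions"];r0=R.from_rotvec(s["tcp_rot"]);n=20
for i in range(1,n+1):
    q1,e=ik(s["ee_pos"],r0*R.from_rotvec(u[1]*.08*i/n),q)
    if i%5==0:print(q1.round(2),e.round(4),(np.abs(q1-q).max()*12).round(2))
    q=q1
q,e=ik(x,T,q);print(q.round(2),e.round(4))
E
python3 topick.py 588 -261.1 1.637 120
```

```text
24.0833 [540.72671502 172.36421515 324.60357584] 47.70534404533365 [0.3 0.  2.7]
target [ 593.1 -338.   118.1] (array([  1.67, -10.59,  25.49]), array([ 2.81, 19.28,  5.68]))
after turn [-27.62   0.92   0.91]
[ 0.6  -0.06  1.82 -0.83  1.53  0.32] 0.0 0.88
[ 0.44 -0.12  1.76 -0.45  1.48  0.2 ] 0.0 0.95
[ 0.24 -0.15  1.74 -0.04  1.48  0.07] 0.0 0.97
[ 0.03 -0.13  1.75  0.35  1.54 -0.05] 0.0 0.92
[-0.7   0.4   1.51  0.25  1.48 -0.82] 0.0
```

Call:
apply_moves(motion=[{"x": 0, "y": 0, "z": 0, "rx": 0.14, "ry": 0.96, "rz": 0.28}, {"x": 0, "y": 0, "z": 0, "rx": 0.14, "ry": 0.96, "rz": 0.28}, {"x": 0, "y": 0, "z": 0, "rx": 0.14, "ry": 0.96, "rz": 0.28}, {"x": 0, "y": 0, "z": 0, "rx": 0.14, "ry": 0.96, "rz": 0.28}, {"x": 0, "y": 0, "z": 0, "rx": 0.14, "ry": 0.96, "rz": 0.28}, {"x": 0, "y": 0, "z": 0, "rx": 0.14, "ry": 0.96, "rz": 0.28}, {"x": 0, "y": 0, "z": 0, "rx": 0.14, "ry": 0.96, "rz": 0.28}, {"x": 0, "y": 0, "z": 0, "rx": 0.14, "ry": 0.96, "rz": 0.28}, {"x": 0, "y": 0, "z": 0, "rx": 0.14, "ry": 0.96, "rz": 0.28}, {"x": 0, "y": 0, "z": 0, "rx": 0.14, "ry": 0.96, "rz": 0.28}])

```text
clock: 24.92
ee_pos: [539.7, 172.0, 318.3]
tcp_rot: [1.646, 2.172, -0.261]
ft_force: [0.5, 0.7, 0.6]
gripper_width: 47.3
grasp_force: 0.0
```

Call:
apply_moves(motion=[{"x": 0, "y": 0, "z": 0, "rx": 0.14, "ry": 0.96, "rz": 0.28}, {"x": 0, "y": 0, "z": 0, "rx": 0.14, "ry": 0.96, "rz": 0.28}, {"x": 0, "y": 0, "z": 0, "rx": 0.14, "ry": 0.96, "rz": 0.28}, {"x": 0, "y": 0, "z": 0, "rx": 0.14, "ry": 0.96, "rz": 0.28}, {"x": 0, "y": 0, "z": 0, "rx": 0.14, "ry": 0.96, "rz": 0.28}, {"x": 0, "y": 0, "z": 0, "rx": 0.14, "ry": 0.96, "rz": 0.28}, {"x": 0, "y": 0, "z": 0, "rx": 0.14, "ry": 0.96, "rz": 0.28}, {"x": 0, "y": 0, "z": 0, "rx": 0.14, "ry": 0.96, "rz": 0.28}, {"x": 0, "y": 0, "z": 0, "rx": 0.14, "ry": 0.96, "rz": 0.28}, {"x": 0, "y": 0, "z": 0, "rx": 0.14, "ry": 0.96, "rz": 0.28}])

```text
clock: 25.75
ee_pos: [539.8, 171.6, 318.4]
tcp_rot: [-1.956, -2.095, -0.33]
ft_force: [0.0, -0.7, -0.6]
gripper_width: 47.5
grasp_force: 0.0
```

Call:
apply_moves(motion=[{"x": -1, "y": 0, "z": 0, "rx": 0, "ry": 0, "rz": 0}, {"x": -1, "y": 0, "z": 0, "rx": 0, "ry": 0, "rz": 0}, {"x": -1, "y": 0, "z": 0, "rx": 0, "ry": 0, "rz": 0}, {"x": -1, "y": 0, "z": 0, "rx": 0, "ry": 0, "rz": 0}, {"x": -1, "y": 0, "z": 0, "rx": 0, "ry": 0, "rz": 0}, {"x": -1, "y": 0, "z": 0, "rx": 0, "ry": 0, "rz": 0}, {"x": -1, "y": 0, "z": 0, "rx": 0, "ry": 0, "rz": 0}, {"x": -1, "y": 0, "z": 0, "rx": 0, "ry": 0, "rz": 0}, {"x": -1, "y": 0, "z": 0, "rx": 0, "ry": 0, "rz": 0}, {"x": -1, "y": 0, "z": 0, "rx": 0, "ry": 0, "rz": 0}])

```text
clock: 26.58
ee_pos: [552.4, -17.3, 250.7]
tcp_rot: [-1.957, -2.098, -0.326]
ft_force: [0.3, -0.3, -0.8]
gripper_width: 47.4
grasp_force: 0.0
```

Call:
apply_moves(hand=0.6, motion=[{"x": -1, "y": 0, "z": 0, "rx": 0, "ry": 0, "rz": 0}, {"x": -1, "y": 0, "z": 0, "rx": 0, "ry": 0, "rz": 0}, {"x": -1, "y": 0, "z": 0, "rx": 0, "ry": 0, "rz": 0}, {"x": -1, "y": 0, "z": 0, "rx": 0, "ry": 0, "rz": 0}, {"x": -1, "y": 0, "z": 0, "rx": 0, "ry": 0, "rz": 0}, {"x": -1, "y": 0, "z": 0, "rx": 0, "ry": 0, "rz": 0}, {"x": -1, "y": 0, "z": 0, "rx": 0, "ry": 0, "rz": 0}, {"x": -1, "y": 0, "z": 0, "rx": 0, "ry": 0, "rz": 0}, {"x": -1, "y": 0, "z": 0, "rx": 0, "ry": 0, "rz": 0}, {"x": -1, "y": 0, "z": 0, "rx": 0, "ry": 0, "rz": 0}])

```text
clock: 27.42
ee_pos: [565.4, -205.3, 183.9]
tcp_rot: [-1.957, -2.098, -0.327]
ft_force: [-0.3, -0.6, 0.7]
gripper_width: 57.1
grasp_force: 0.0
```

Call:
apply_moves(motion=[{"x": -1, "y": 0, "z": 0, "rx": 0, "ry": 0, "rz": 0}, {"x": -1, "y": 0, "z": 0, "rx": 0, "ry": 0, "rz": 0}, {"x": -1, "y": 0, "z": 0, "rx": 0, "ry": 0, "rz": 0}, {"x": -1, "y": 0, "z": 0, "rx": 0, "ry": 0, "rz": 0}, {"x": -1, "y": 0, "z": 0, "rx": 0, "ry": 0, "rz": 0}, {"x": -1, "y": 0, "z": 0, "rx": 0, "ry": 0, "rz": 0}, {"x": 0, "y": 0, "z": 0, "rx": 0, "ry": 0, "rz": 0}, {"x": 0, "y": 0, "z": 0, "rx": 0, "ry": 0, "rz": 0}])

```text
clock: 28.08
ee_pos: [572.9, -317.4, 143.7]
tcp_rot: [-1.957, -2.095, -0.328]
ft_force: [-0.3, 0.5, -0.2]
gripper_width: 57.1
grasp_force: 0.0
```

```bash
python3 topick.py 588 -261.1 1.637 0; python3 look.py
```

```text
28.0833 [ 572.94472113 -317.42945519  143.65299126] 57.096332951304674 [-0.3  0.5 -0.2]
target [ 590.4 -297.     5.4] (array([-1.41,  1.01,  6.83]), array([-0.13,  0.1 ,  0.  ]))
after turn [-1.47  0.94  6.83]
[-0.7   0.32  1.57  0.24  1.5  -0.81] 0.0 0.01
[-0.7   0.32  1.57  0.24  1.5  -0.81] 0.0 0.01
[-0.7   0.32  1.57  0.25  1.5  -0.81] 0.0 0.01
[-0.7   0.32  1.57  0.25  1.5  -0.82] 0.0 0.01
[-0.66  0.47  1.62  0.27  1.29 -0.84] 0.0
28.0833 [ 572.9 -317.4  143.7] [-0.69  0.32  1.57  0.24  1.5  -0.81] 57.096332951304674
well 0 0 
well 1 109 [ -4.8 -27.6 113.5]
well 2 0 
well 3 0 
(array([349., 155.]), array([ 588.5, -261. ]), array([ 23., 110.]), 1.634, 21.7, np.float64(58.0))
(array([357., 200.]), array([ 464.9, -275.4]), array([ 22., 109.]), 1.558, 21.6, np.float64(61.0))
```

Call:
apply_moves(motion=[{"x": -0.75, "y": 0.5, "z": 0, "rx": 0, "ry": 0, "rz": 0}, {"x": -0.7, "y": 0.5, "z": 0.5, "rx": 0, "ry": 0, "rz": 0}, {"x": 0, "y": 0, "z": 1, "rx": 0, "ry": 0, "rz": 0}, {"x": 0, "y": 0, "z": 1, "rx": 0, "ry": 0, "rz": 0}, {"x": 0, "y": 0, "z": 1, "rx": 0, "ry": 0, "rz": 0}, {"x": 0, "y": 0, "z": 1, "rx": 0, "ry": 0, "rz": 0}, {"x": 0, "y": 0, "z": 1, "rx": 0, "ry": 0, "rz": 0}, {"x": 0, "y": 0, "z": 0.6, "rx": 0, "ry": 0, "rz": 0}, {"x": 0, "y": 0, "z": 0, "rx": 0, "ry": 0, "rz": 0}, {"x": 0, "y": 0, "z": 0, "rx": 0, "ry": 0, "rz": 0}])

```text
clock: 28.97
ee_pos: [591.6, -301.7, 20.2]
tcp_rot: [-1.955, -2.099, -0.327]
ft_force: [-0.5, 0.1, 0.3]
gripper_width: 57.2
grasp_force: 0.0
```

```bash
python3 topick.py 588.3 -261 1.636 0|head -2
```

```text
28.9667 [ 591.55403943 -301.73507263   20.16089075] 57.179074127195214 [-0.5  0.1  0.3]
target [ 590.6 -296.9    5.4] (array([-0.02, -0.02,  0.78]), array([-0.13,  0.12,  0.05]))
```

Call:
apply_moves(motion=[{"x": 0, "y": 0, "z": 0.5, "rx": 0, "ry": 0, "rz": 0}, {"x": 0, "y": 0, "z": 0.28, "rx": 0, "ry": 0, "rz": 0}, {"x": 0, "y": 0, "z": 0, "rx": 0, "ry": 0, "rz": 0}])

```text
clock: 29.22
ee_pos: [590.8, -297.0, 4.7]
tcp_rot: [-1.956, -2.098, -0.327]
ft_force: [-0.7, 0.5, -0.2]
gripper_width: 57.3
grasp_force: 0.0
```

Call:
apply_moves(hand=0, motion=[{"x": 0, "y": 0, "z": 0, "rx": 0, "ry": 0, "rz": 0}, {"x": 0, "y": 0, "z": 0, "rx": 0, "ry": 0, "rz": 0}, {"x": 0, "y": 0, "z": 0, "rx": 0, "ry": 0, "rz": 0}, {"x": 0, "y": 0, "z": 0, "rx": 0, "ry": 0, "rz": 0}, {"x": 0, "y": 0, "z": 0, "rx": 0, "ry": 0, "rz": 0}, {"x": 0, "y": 0, "z": 0, "rx": 0, "ry": 0, "rz": 0}, {"x": 0, "y": 0, "z": 0, "rx": 0, "ry": 0, "rz": 0}, {"x": 0, "y": 0, "z": 0, "rx": 0, "ry": 0, "rz": 0}])

```text
clock: 29.88
ee_pos: [591.2, -297.6, 5.7]
tcp_rot: [-1.957, -2.099, -0.328]
ft_force: [-0.3, 0.2, 1.0]
gripper_width: 21.8
grasp_force: 30.0
```

```bash
python3 topick.py 588.3 -261 1.636 0|head -2
```

```text
29.8833 [ 591.22199941 -297.56817631    5.65200534] 21.785588377901828 [-0.3  0.2  1. ]
target [ 590.6 -296.9    5.4] (array([ 0.03, -0.03,  0.03]), array([-0.11,  0.13,  0.04]))
```

Call:
apply_moves(motion=[{"x": 0.34, "y": 0, "z": -0.94, "rx": 0, "ry": 0, "rz": 0}, {"x": 0.34, "y": 0, "z": -0.94, "rx": 0, "ry": 0, "rz": 0}, {"x": 0.34, "y": 0, "z": -0.94, "rx": 0, "ry": 0, "rz": 0}, {"x": 0.34, "y": 0, "z": -0.94, "rx": 0, "ry": 0, "rz": 0}, {"x": 0.34, "y": 0, "z": -0.94, "rx": 0, "ry": 0, "rz": 0}, {"x": 0.34, "y": 0, "z": -0.94, "rx": 0, "ry": 0, "rz": 0}, {"x": 0.34, "y": 0, "z": -0.94, "rx": 0, "ry": 0, "rz": 0}, {"x": 0.34, "y": 0, "z": -0.94, "rx": 0, "ry": 0, "rz": 0}, {"x": 1, "y": 0, "z": 0, "rx": 0, "ry": 0, "rz": 0}, {"x": 1, "y": 0, "z": 0, "rx": 0, "ry": 0, "rz": 0}])

```text
clock: 30.72
ee_pos: [590.2, -259.3, 180.3]
tcp_rot: [-1.96, -2.1, -0.329]
ft_force: [0.5, 0.7, -0.3]
gripper_width: 22.1
grasp_force: 30.0
```

Call:
apply_moves(motion=[{"x": 1, "y": 0, "z": 0, "rx": 0, "ry": 0, "rz": 0}, {"x": 1, "y": 0, "z": 0, "rx": 0, "ry": 0, "rz": 0}, {"x": 1, "y": 0, "z": 0, "rx": 0, "ry": 0, "rz": 0}, {"x": 1, "y": 0, "z": 0, "rx": 0, "ry": 0, "rz": 0}, {"x": 1, "y": 0, "z": 0, "rx": 0, "ry": 0, "rz": 0}, {"x": 1, "y": 0, "z": 0, "rx": 0, "ry": 0, "rz": 0}, {"x": 1, "y": 0, "z": 0, "rx": 0, "ry": 0, "rz": 0}, {"x": 1, "y": 0, "z": 0, "rx": 0, "ry": 0, "rz": 0}, {"x": 1, "y": 0, "z": 0, "rx": 0, "ry": 0, "rz": 0}, {"x": 1, "y": 0, "z": 0, "rx": 0, "ry": 0, "rz": 0}])

```text
clock: 31.55
ee_pos: [576.4, -69.2, 245.7]
tcp_rot: [-1.956, -2.099, -0.328]
ft_force: [0.8, -0.4, -0.1]
gripper_width: 21.4
grasp_force: 30.0
```

Call:
apply_moves(motion=[{"x": 1, "y": 0, "z": 0, "rx": 0, "ry": 0, "rz": 0}, {"x": 1, "y": 0, "z": 0, "rx": 0, "ry": 0, "rz": 0}, {"x": 1, "y": 0, "z": 0, "rx": 0, "ry": 0, "rz": 0}, {"x": 1, "y": 0, "z": 0, "rx": 0, "ry": 0, "rz": 0}, {"x": 1, "y": 0, "z": 0, "rx": 0, "ry": 0, "rz": 0}, {"x": 1, "y": 0, "z": 0, "rx": 0, "ry": 0, "rz": 0}, {"x": 1, "y": 0, "z": 0, "rx": 0, "ry": 0, "rz": 0}, {"x": 1, "y": 0, "z": 0, "rx": 0, "ry": 0, "rz": 0}, {"x": 1, "y": 0, "z": 0, "rx": 0, "ry": 0, "rz": 0}, {"x": 0, "y": 0, "z": 0, "rx": 0, "ry": 0, "rz": 0}])

```text
clock: 32.38
ee_pos: [564.8, 101.7, 307.5]
tcp_rot: [-1.953, -2.103, -0.331]
ft_force: [0.2, 0.4, -0.9]
gripper_width: 21.8
grasp_force: 30.0
```

```bash
python3 chk.py 2 200
```

```text
32.3833 [564.80116912 101.66485738 307.48383845] [-0.09 -0.08  1.73  0.34  1.55 -0.18] 21.775240160864413 [ 0.2  0.4 -0.9]
[549.46874741 194.97688852 290.6169314 ] (array([ 4.16, -0.41,  2.37]), array([ -2.7 , -19.18,  -5.6 ]))
after turn [ 2.31  1.67 -3.87]
```

Call:
apply_moves(motion=[{"x": 1, "y": 0, "z": 0, "rx": -0.135, "ry": -0.96, "rz": -0.28}, {"x": 1, "y": 0, "z": 0, "rx": -0.135, "ry": -0.96, "rz": -0.28}, {"x": 1, "y": 0, "z": 0, "rx": -0.135, "ry": -0.96, "rz": -0.28}, {"x": 1, "y": 0, "z": 0, "rx": -0.135, "ry": -0.96, "rz": -0.28}, {"x": 0, "y": 0, "z": 0, "rx": -0.135, "ry": -0.96, "rz": -0.28}, {"x": 0, "y": 0, "z": 0, "rx": -0.135, "ry": -0.96, "rz": -0.28}, {"x": 0, "y": 0, "z": 0, "rx": -0.135, "ry": -0.96, "rz": -0.28}, {"x": 0, "y": 0, "z": 0, "rx": -0.135, "ry": -0.96, "rz": -0.28}, {"x": 0, "y": 0, "z": 0, "rx": -0.135, "ry": -0.96, "rz": -0.28}, {"x": 0, "y": 0, "z": 0, "rx": -0.135, "ry": -0.96, "rz": -0.28}])

```text
clock: 33.22
ee_pos: [557.0, 175.9, 323.4]
tcp_rot: [1.64, 2.171, -0.27]
ft_force: [0.3, -0.3, 0.3]
gripper_width: 21.7
grasp_force: 30.0
```

Call:
apply_moves(motion=[{"x": 0, "y": 0, "z": 0, "rx": -0.135, "ry": -0.96, "rz": -0.28}, {"x": 0, "y": 0, "z": 0, "rx": -0.135, "ry": -0.96, "rz": -0.28}, {"x": 0, "y": 0, "z": 0, "rx": -0.135, "ry": -0.96, "rz": -0.28}, {"x": 0, "y": 0, "z": 0, "rx": -0.135, "ry": -0.96, "rz": -0.28}, {"x": 0, "y": 0, "z": 0, "rx": -0.135, "ry": -0.96, "rz": -0.28}, {"x": 0, "y": 0, "z": 0, "rx": -0.135, "ry": -0.96, "rz": -0.28}, {"x": 0, "y": 0, "z": 0, "rx": -0.135, "ry": -0.96, "rz": -0.28}, {"x": 0, "y": 0, "z": 0, "rx": -0.135, "ry": -0.96, "rz": -0.28}, {"x": 0, "y": 0, "z": 0, "rx": -0.135, "ry": -0.96, "rz": -0.28}, {"x": 0, "y": 0, "z": 0, "rx": -0.135, "ry": -0.96, "rz": -0.28}])

```text
clock: 34.05
ee_pos: [557.0, 176.0, 323.1]
tcp_rot: [0.99, 1.717, -0.702]
ft_force: [-0.4, 0.3, -0.8]
gripper_width: 21.9
grasp_force: 30.0
```

Call:
apply_moves(motion=[{"x": 0, "y": 0, "z": 0, "rx": 0, "ry": 0, "rz": 0}, {"x": 0, "y": 0, "z": 0, "rx": 0, "ry": 0, "rz": 0}])

```text
clock: 34.22
ee_pos: [556.6, 175.9, 321.5]
tcp_rot: [0.992, 1.721, -0.702]
ft_force: [-0.0, -0.5, 0.9]
gripper_width: 21.7
grasp_force: 30.0
```

```bash
python3 chk.py 2 150
```

```text
34.2167 [556.56930651 175.88157495 321.50187538] [ 0.69  0.06  1.86 -1.18  1.6   0.38] 21.650559790581116 [-0.  -0.5  0.9]
[549.46874741 194.97688852 240.6169314 ] (array([4.14, 0.19, 0.44]), array([-0.07, -0.  ,  0.06]))
after turn [4.14 0.17 0.44]
```

Call:
apply_moves(motion=[{"x": 0.83, "y": 0.09, "z": 0.09, "rx": 0, "ry": 0, "rz": 0}, {"x": 0.83, "y": 0.09, "z": 0.09, "rx": 0, "ry": 0, "rz": 0}, {"x": 0.83, "y": 0, "z": 0.09, "rx": 0, "ry": 0, "rz": 0}, {"x": 0.83, "y": 0, "z": 0.09, "rx": 0, "ry": 0, "rz": 0}, {"x": 0.83, "y": 0, "z": 0.09, "rx": 0, "ry": 0, "rz": 0}, {"x": 0.9, "y": 0, "z": 0.33, "rx": 0, "ry": 0, "rz": 0}, {"x": 0.9, "y": 0, "z": 0.33, "rx": 0, "ry": 0, "rz": 0}, {"x": 0.9, "y": 0, "z": 0.33, "rx": 0, "ry": 0, "rz": 0}, {"x": 0.7, "y": 0, "z": 0.26, "rx": 0, "ry": 0, "rz": 0}, {"x": 0, "y": 0, "z": 0, "rx": 0, "ry": 0, "rz": 0}])

```text
clock: 35.05
ee_pos: [549.3, 193.5, 167.1]
tcp_rot: [0.993, 1.721, -0.704]
ft_force: [-0.1, 0.5, -1.3]
gripper_width: 22.1
grasp_force: 30.0
```

Call:
apply_moves(motion=[{"x": 0, "y": 0, "z": 0, "rx": 0, "ry": 0, "rz": 0}, {"x": 0, "y": 0, "z": 0, "rx": 0, "ry": 0, "rz": 0}, {"x": 0, "y": 0, "z": 0, "rx": 0, "ry": 0, "rz": 0}])

```text
clock: 35.3
ee_pos: [550.6, 195.1, 171.4]
tcp_rot: [0.995, 1.717, -0.697]
ft_force: [0.7, 0.1, -0.6]
gripper_width: 21.7
grasp_force: 30.0
```

```bash
python3 chk.py 2 60;python3 meas.py 2 62
```

```text
35.3 [550.63546848 195.08260956 171.38554307] [ 0.72  0.27  1.92 -1.17  1.53  0.64] 21.690722382618265 [ 0.7  0.1 -0.6]
[549.46874741 194.97688852 150.6169314 ] (array([ 0.98, -0.05,  0.33]), array([-0.04,  0.01, -0.01]))
after turn [ 0.98 -0.05  0.33]
top 62.0 305 [-22.   -7.9  57.1] [21.2 65.1 62.9]
top 86.0 10 [-11.7  16.9  83.9] [ 3.9 34.7 91.6]
top 98.0 19 [-11.1  15.6  92.3] [  4.2  33.6 103.1]
top 110.0 20 [-11.6  16.2 104.4] [  2.3  35.7 115.4]
top 122.0 20 [-11.2  16.2 116.6] [  2.1  32.7 127.5]
top 134.0 20 [-11.   15.4 130.3] [  6.6  35.5 139. ]
top 146.0 19 [-10.8  15.3 141.2] [  6.1  31.5 149.7]
top 158.0 14 [-14.8  15.  153.3] [  6.6  29.4 163.9]
[[550.4, 195.0, 171.0], [550.4, 195.0, 171.0]]
```

Call:
apply_moves(motion=[{"x": 0.5, "y": -0.05, "z": 0.17, "rx": 0, "ry": 0, "rz": 0}, {"x": 0.5, "y": 0, "z": 0.18, "rx": 0, "ry": 0, "rz": 0}, {"x": 0.5, "y": 0, "z": 0.18, "rx": 0, "ry": 0, "rz": 0}, {"x": 0, "y": 0, "z": 0, "rx": 0, "ry": 0, "rz": 0}, {"x": 0, "y": 0, "z": 0, "rx": 0, "ry": 0, "rz": 0}])

```text
clock: 35.82
ee_pos: [548.2, 193.8, 136.3]
tcp_rot: [0.991, 1.72, -0.703]
ft_force: [-0.5, 0.2, 0.8]
gripper_width: 21.7
grasp_force: 30.0
```

```bash
python3 chk.py 2 30
```

```text
35.8167 [548.19420833 193.84222618 136.25670224] [ 0.72  0.32  1.92 -1.18  1.5   0.69] 21.694871453592995 [-0.5  0.2  0.8]
[549.46874741 194.97688852 120.6169314 ] (array([0.74, 0.09, 0.25]), array([-0.07,  0.02,  0.07]))
after turn [0.74 0.08 0.25]
```

Foot about 49 mm up, past the well mouth, with no contact. I'll lower it, release and retreat.

Call:
apply_moves(motion=[{"x": 0.45, "y": 0.05, "z": 0.17, "rx": 0, "ry": 0, "rz": 0}, {"x": 0.45, "y": 0, "z": 0.17, "rx": 0, "ry": 0, "rz": 0}, {"x": 0, "y": 0, "z": 0, "rx": 0, "ry": 0, "rz": 0}, {"x": 0, "y": 0, "z": 0, "rx": 0, "ry": 0, "rz": 0}])

```text
clock: 36.15
ee_pos: [549.3, 194.2, 117.6]
tcp_rot: [0.992, 1.719, -0.702]
ft_force: [0.6, -0.3, -0.4]
gripper_width: 21.7
grasp_force: 30.0
```

Call:
apply_moves(hand=0.5, motion=[{"x": 0, "y": 0, "z": 0, "rx": 0, "ry": 0, "rz": 0}, {"x": 0, "y": 0, "z": 0, "rx": 0, "ry": 0, "rz": 0}, {"x": 0, "y": 0, "z": 0, "rx": 0, "ry": 0, "rz": 0}, {"x": 0, "y": 0, "z": 0, "rx": 0, "ry": 0, "rz": 0}, {"x": -0.3, "y": 0, "z": -1, "rx": 0, "ry": 0, "rz": 0}, {"x": -0.3, "y": 0, "z": -1, "rx": 0, "ry": 0, "rz": 0}, {"x": -0.9, "y": 0, "z": -0.5, "rx": 0, "ry": 0, "rz": 0}, {"x": -0.9, "y": 0, "z": -0.33, "rx": 0, "ry": 0, "rz": 0}, {"x": -0.9, "y": 0, "z": -0.33, "rx": 0, "ry": 0, "rz": 0}, {"x": -0.9, "y": 0, "z": -0.33, "rx": 0, "ry": 0, "rz": 0}])

```text
clock: 36.98
ee_pos: [531.5, 226.9, 222.5]
tcp_rot: [0.993, 1.719, -0.7]
ft_force: [0.3, 0.7, 0.4]
gripper_width: 47.6
grasp_force: 0.0
```

Call:
apply_moves(motion=[{"x": -0.9, "y": 0, "z": -0.33, "rx": 0, "ry": 0, "rz": 0}, {"x": -0.9, "y": 0, "z": -0.33, "rx": 0, "ry": 0, "rz": 0}, {"x": -0.9, "y": 0, "z": -0.33, "rx": 0, "ry": 0, "rz": 0}, {"x": -0.9, "y": 0, "z": -0.33, "rx": 0, "ry": 0, "rz": 0}, {"x": -0.9, "y": 0, "z": -0.33, "rx": 0, "ry": 0, "rz": 0}, {"x": 0, "y": 0, "z": 0, "rx": 0, "ry": 0, "rz": 0}])

```text
clock: 37.48
ee_pos: [532.8, 227.9, 322.3]
tcp_rot: [0.997, 1.715, -0.692]
ft_force: [-0.4, 0.6, 0.6]
gripper_width: 47.5
grasp_force: 0.0
```

```bash
python3 look.py; python3 topick.py 465 -275.4 1.556 100
```

```text
37.4833 [532.8 227.9 322.3] [ 0.78  0.11  1.82 -1.15  1.68  0.42] 47.456348042232165
well 0 0 
well 1 111 [ -5.  -27.7 113.2]
well 2 117 [ -4.5  25.1 113. ]
well 3 0 
(array([358., 200.]), array([ 465. , -274.8]), array([ 21., 109.]), 1.556, 21.6, np.float64(53.0))
37.5333 [532.33806082 227.65083468 319.72183562] 47.602792789083686 [ 0.7  0.  -0.2]
target [ 464.  -345.6   99.3] (array([  2.38, -17.24,  25.53]), array([ 3.15, 19.12,  6.71]))
after turn [-30.75  -2.99   0.51]
[ 0.68  0.02  1.75 -0.81  1.59  0.4 ] 0.0 0.83
[ 0.53 -0.06  1.71 -0.45  1.52  0.33] 0.0 0.9
[ 0.34 -0.12  1.72 -0.06  1.47  0.24] 0.0 0.96
[ 0.14 -0.15  1.77  0.35  1.47  0.12] 0.0 0.96
[-0.85  0.22  1.77  0.23  1.42 -0.9 ] 0.0
```

Call:
apply_moves(motion=[{"x": 0, "y": 0, "z": 0, "rx": 0.157, "ry": 0.956, "rz": 0.335}, {"x": 0, "y": 0, "z": 0, "rx": 0.157, "ry": 0.956, "rz": 0.335}, {"x": 0, "y": 0, "z": 0, "rx": 0.157, "ry": 0.956, "rz": 0.335}, {"x": 0, "y": 0, "z": 0, "rx": 0.157, "ry": 0.956, "rz": 0.335}, {"x": 0, "y": 0, "z": 0, "rx": 0.157, "ry": 0.956, "rz": 0.335}, {"x": 0, "y": 0, "z": 0, "rx": 0.157, "ry": 0.956, "rz": 0.335}, {"x": 0, "y": 0, "z": 0, "rx": 0.157, "ry": 0.956, "rz": 0.335}, {"x": 0, "y": 0, "z": 0, "rx": 0.157, "ry": 0.956, "rz": 0.335}, {"x": 0, "y": 0, "z": 0, "rx": 0.157, "ry": 0.956, "rz": 0.335}, {"x": 0, "y": 0, "z": 0, "rx": 0.157, "ry": 0.956, "rz": 0.335}])

```text
clock: 38.37
ee_pos: [531.4, 227.3, 315.4]
tcp_rot: [1.694, 2.133, -0.255]
ft_force: [0.2, 0.0, -0.7]
gripper_width: 47.8
grasp_force: 0.0
```

Call:
apply_moves(motion=[{"x": 0, "y": 0, "z": 0, "rx": 0.157, "ry": 0.956, "rz": 0.335}, {"x": 0, "y": 0, "z": 0, "rx": 0.157, "ry": 0.956, "rz": 0.335}, {"x": 0, "y": 0, "z": 0, "rx": 0.157, "ry": 0.956, "rz": 0.335}, {"x": 0, "y": 0, "z": 0, "rx": 0.157, "ry": 0.956, "rz": 0.335}, {"x": 0, "y": 0, "z": 0, "rx": 0.157, "ry": 0.956, "rz": 0.335}, {"x": 0, "y": 0, "z": 0, "rx": 0.157, "ry": 0.956, "rz": 0.335}, {"x": 0, "y": 0, "z": 0, "rx": 0.157, "ry": 0.956, "rz": 0.335}, {"x": 0, "y": 0, "z": 0, "rx": 0.157, "ry": 0.956, "rz": 0.335}, {"x": 0, "y": 0, "z": 0, "rx": 0.157, "ry": 0.956, "rz": 0.335}, {"x": 0, "y": 0, "z": 0, "rx": 0.157, "ry": 0.956, "rz": 0.335}])

```text
clock: 39.2
ee_pos: [531.6, 227.1, 315.7]
tcp_rot: [-2.047, -2.012, -0.354]
ft_force: [0.7, -0.2, -0.8]
gripper_width: 47.2
grasp_force: 0.0
```

Call:
apply_moves(motion=[{"x": -1, "y": -0.1, "z": 0, "rx": 0, "ry": 0, "rz": 0}, {"x": -1, "y": -0.1, "z": 0, "rx": 0, "ry": 0, "rz": 0}, {"x": -1, "y": -0.1, "z": 0, "rx": 0, "ry": 0, "rz": 0}, {"x": -1, "y": -0.1, "z": 0, "rx": 0, "ry": 0, "rz": 0}, {"x": -1, "y": -0.1, "z": 0, "rx": 0, "ry": 0, "rz": 0}, {"x": -1, "y": -0.1, "z": 0, "rx": 0, "ry": 0, "rz": 0}, {"x": -1, "y": -0.1, "z": 0, "rx": 0, "ry": 0, "rz": 0}, {"x": -1, "y": -0.1, "z": 0, "rx": 0, "ry": 0, "rz": 0}, {"x": -1, "y": -0.1, "z": 0, "rx": 0, "ry": 0, "rz": 0}, {"x": -1, "y": -0.1, "z": 0, "rx": 0, "ry": 0, "rz": 0}])

```text
clock: 40.03
ee_pos: [508.0, 38.6, 247.1]
tcp_rot: [-2.047, -2.015, -0.351]
ft_force: [-0.7, -0.2, 0.1]
gripper_width: 47.5
grasp_force: 0.0
```

Call:
apply_moves(hand=0.6, motion=[{"x": -1, "y": -0.1, "z": 0, "rx": 0, "ry": 0, "rz": 0}, {"x": -1, "y": -0.1, "z": 0, "rx": 0, "ry": 0, "rz": 0}, {"x": -1, "y": -0.1, "z": 0, "rx": 0, "ry": 0, "rz": 0}, {"x": -1, "y": -0.1, "z": 0, "rx": 0, "ry": 0, "rz": 0}, {"x": -1, "y": -0.1, "z": 0, "rx": 0, "ry": 0, "rz": 0}, {"x": -1, "y": -0.1, "z": 0, "rx": 0, "ry": 0, "rz": 0}, {"x": -1, "y": -0.1, "z": 0, "rx": 0, "ry": 0, "rz": 0}, {"x": -1, "y": -0.1, "z": 0, "rx": 0, "ry": 0, "rz": 0}, {"x": -1, "y": -0.1, "z": 0, "rx": 0, "ry": 0, "rz": 0}, {"x": -1, "y": -0.1, "z": 0, "rx": 0, "ry": 0, "rz": 0}])

```text
clock: 40.87
ee_pos: [485.1, -148.8, 179.4]
tcp_rot: [-2.047, -2.014, -0.353]
ft_force: [0.2, -0.4, -1.1]
gripper_width: 56.8
grasp_force: 0.0
```

Call:
apply_moves(motion=[{"x": -1, "y": -0.1, "z": 0, "rx": 0, "ry": 0, "rz": 0}, {"x": -1, "y": -0.1, "z": 0, "rx": 0, "ry": 0, "rz": 0}, {"x": -1, "y": -0.1, "z": 0, "rx": 0, "ry": 0, "rz": 0}, {"x": -1, "y": -0.1, "z": 0, "rx": 0, "ry": 0, "rz": 0}, {"x": -1, "y": -0.1, "z": 0, "rx": 0, "ry": 0, "rz": 0}, {"x": -1, "y": -0.1, "z": 0, "rx": 0, "ry": 0, "rz": 0}, {"x": -1, "y": -0.1, "z": 0, "rx": 0, "ry": 0, "rz": 0}, {"x": 0, "y": 0, "z": 0, "rx": 0, "ry": 0, "rz": 0}, {"x": 0, "y": 0, "z": 0, "rx": 0, "ry": 0, "rz": 0}])

```text
clock: 41.62
ee_pos: [469.2, -279.5, 132.2]
tcp_rot: [-2.047, -2.012, -0.354]
ft_force: [0.6, 0.8, -0.2]
gripper_width: 57.3
grasp_force: 0.0
```

```bash
python3 look.py; python3 topick.py 465 -275.1 1.556 0 | head -3
```

```text
41.6167 [ 469.2 -279.5  132.2] [-0.77  0.11  1.84  0.25  1.44 -0.82] 57.259996828594566
well 0 0 
well 1 109 [ -4.8 -27.6 113.3]
well 2 116 [ -4.6  25.3 113.3]
well 3 0 
(array([355., 200.]), array([ 465.1, -274.8]), array([ 21., 108.]), 1.554, 21.6, np.float64(57.0))
(array([254., 367.]), array([58.3, -6.1]), array([19., 92.]), -1.699, 25.4, np.float64(28.0))
41.6667 [ 469.59896636 -279.13935552  132.90134504] 56.945827471459836 [-0.1  0.4  0.1]
target [ 464.5 -311.     5.4] (array([-3.68, -0.2 ,  5.45]), array([-0.07,  0.02, -0.02]))
after turn [-3.69 -0.23  5.44]
```

Call:
apply_moves(motion=[{"x": -1, "y": -0.1, "z": 0, "rx": 0, "ry": 0, "rz": 0}, {"x": -1, "y": -0.1, "z": 0, "rx": 0, "ry": 0, "rz": 0}, {"x": -1, "y": 0, "z": 0, "rx": 0, "ry": 0, "rz": 0}, {"x": -0.7, "y": 0, "z": 0.5, "rx": 0, "ry": 0, "rz": 0}, {"x": 0, "y": 0, "z": 1, "rx": 0, "ry": 0, "rz": 0}, {"x": 0, "y": 0, "z": 1, "rx": 0, "ry": 0, "rz": 0}, {"x": 0, "y": 0, "z": 1, "rx": 0, "ry": 0, "rz": 0}, {"x": 0, "y": 0, "z": 1, "rx": 0, "ry": 0, "rz": 0}, {"x": 0, "y": 0, "z": 0, "rx": 0, "ry": 0, "rz": 0}, {"x": 0, "y": 0, "z": 0, "rx": 0, "ry": 0, "rz": 0}])

```text
clock: 42.5
ee_pos: [464.8, -317.2, 23.8]
tcp_rot: [-2.044, -2.017, -0.354]
ft_force: [0.4, -0.6, 0.3]
gripper_width: 57.0
grasp_force: 0.0
```

```bash
python3 topick.py 465 -274.9 1.555 0 | head -3
```

```text
42.5 [ 464.78713275 -317.20731918   23.757155  ] 56.96832515514938 [ 0.4 -0.6  0.3]
target [ 464.4 -310.8    5.4] (array([-0.01, -0.02,  0.97]), array([-0.08,  0.02,  0.01]))
after turn [-0.02 -0.02  0.97]
```

Call:
apply_moves(motion=[{"x": 0, "y": 0, "z": 0.6, "rx": 0, "ry": 0, "rz": 0}, {"x": 0, "y": 0, "z": 0.35, "rx": 0, "ry": 0, "rz": 0}, {"x": 0, "y": 0, "z": 0, "rx": 0, "ry": 0, "rz": 0}])

```text
clock: 42.75
ee_pos: [464.8, -311.7, 5.7]
tcp_rot: [-2.046, -2.017, -0.354]
ft_force: [0.4, -0.0, -1.3]
gripper_width: 57.2
grasp_force: 0.0
```

Call:
apply_moves(hand=0, motion=[{"x": 0, "y": 0, "z": 0, "rx": 0, "ry": 0, "rz": 0}, {"x": 0, "y": 0, "z": 0, "rx": 0, "ry": 0, "rz": 0}, {"x": 0, "y": 0, "z": 0, "rx": 0, "ry": 0, "rz": 0}, {"x": 0, "y": 0, "z": 0, "rx": 0, "ry": 0, "rz": 0}, {"x": 0, "y": 0, "z": 0, "rx": 0, "ry": 0, "rz": 0}, {"x": 0, "y": 0, "z": 0, "rx": 0, "ry": 0, "rz": 0}, {"x": 0, "y": 0, "z": 0, "rx": 0, "ry": 0, "rz": 0}, {"x": 0, "y": 0, "z": 0, "rx": 0, "ry": 0, "rz": 0}])

```text
clock: 43.42
ee_pos: [465.3, -312.7, 6.8]
tcp_rot: [-2.047, -2.018, -0.354]
ft_force: [-0.0, -0.5, 1.0]
gripper_width: 21.7
grasp_force: 30.0
```

```bash
python3 topick.py 465 -274.9 1.555 0 | head -3
```

```text
43.4167 [ 465.28784704 -312.71766058    6.75150171] 21.661089557556135 [-0.  -0.5  1. ]
target [ 464.4 -310.8    5.4] (array([ 0.06, -0.04,  0.1 ]), array([-0.05,  0.05,  0.01]))
after turn [ 0.06 -0.04  0.1 ]
```

Call:
apply_moves(motion=[{"x": 0.34, "y": 0, "z": -0.94, "rx": 0, "ry": 0, "rz": 0}, {"x": 0.34, "y": 0, "z": -0.94, "rx": 0, "ry": 0, "rz": 0}, {"x": 0.34, "y": 0, "z": -0.94, "rx": 0, "ry": 0, "rz": 0}, {"x": 0.34, "y": 0, "z": -0.94, "rx": 0, "ry": 0, "rz": 0}, {"x": 0.34, "y": 0, "z": -0.94, "rx": 0, "ry": 0, "rz": 0}, {"x": 0.34, "y": 0, "z": -0.94, "rx": 0, "ry": 0, "rz": 0}, {"x": 0.34, "y": 0, "z": -0.94, "rx": 0, "ry": 0, "rz": 0}, {"x": 0.34, "y": 0, "z": -0.94, "rx": 0, "ry": 0, "rz": 0}, {"x": 1, "y": 0.1, "z": 0, "rx": 0, "ry": 0, "rz": 0}, {"x": 1, "y": 0.1, "z": 0, "rx": 0, "ry": 0, "rz": 0}])

```text
clock: 44.25
ee_pos: [470.9, -275.5, 181.6]
tcp_rot: [-2.05, -2.018, -0.354]
ft_force: [0.5, 0.2, -0.3]
gripper_width: 21.9
grasp_force: 30.0
```

Call:
apply_moves(motion=[{"x": 1, "y": 0.1, "z": 0, "rx": 0, "ry": 0, "rz": 0}, {"x": 1, "y": 0.1, "z": 0, "rx": 0, "ry": 0, "rz": 0}, {"x": 1, "y": 0.1, "z": 0, "rx": 0, "ry": 0, "rz": 0}, {"x": 1, "y": 0.1, "z": 0, "rx": 0, "ry": 0, "rz": 0}, {"x": 1, "y": 0.1, "z": 0, "rx": 0, "ry": 0, "rz": 0}, {"x": 1, "y": 0.1, "z": 0, "rx": 0, "ry": 0, "rz": 0}, {"x": 1, "y": 0.1, "z": 0, "rx": 0, "ry": 0, "rz": 0}, {"x": 1, "y": 0.1, "z": 0, "rx": 0, "ry": 0, "rz": 0}, {"x": 1, "y": 0.1, "z": 0, "rx": 0, "ry": 0, "rz": 0}, {"x": 1, "y": 0.1, "z": 0, "rx": 0, "ry": 0, "rz": 0}])

```text
clock: 45.08
ee_pos: [493.1, -86.0, 248.0]
tcp_rot: [-2.047, -2.018, -0.354]
ft_force: [-0.3, -0.1, -1.2]
gripper_width: 22.1
grasp_force: 30.0
```

Call:
apply_moves(motion=[{"x": 1, "y": 0.15, "z": 0, "rx": 0, "ry": 0, "rz": 0}, {"x": 1, "y": 0.15, "z": 0, "rx": 0, "ry": 0, "rz": 0}, {"x": 1, "y": 0.15, "z": 0, "rx": 0, "ry": 0, "rz": 0}, {"x": 1, "y": 0.15, "z": 0, "rx": 0, "ry": 0, "rz": 0}, {"x": 1, "y": 0.15, "z": 0, "rx": 0, "ry": 0, "rz": 0}, {"x": 1, "y": 0.15, "z": 0, "rx": 0, "ry": 0, "rz": 0}, {"x": 1, "y": 0.15, "z": 0, "rx": 0, "ry": 0, "rz": 0}, {"x": 1, "y": 0.15, "z": 0, "rx": 0, "ry": 0, "rz": 0}, {"x": 1, "y": 0.15, "z": 0, "rx": 0, "ry": 0, "rz": 0}, {"x": 1, "y": 0.15, "z": 0, "rx": 0, "ry": 0, "rz": 0}])

```text
clock: 45.92
ee_pos: [526.0, 101.6, 315.7]
tcp_rot: [-2.047, -2.018, -0.353]
ft_force: [-0.2, 0.4, -1.1]
gripper_width: 21.8
grasp_force: 30.0
```

Call:
apply_moves(motion=[{"x": 1, "y": 0.15, "z": 0, "rx": 0, "ry": 0, "rz": 0}, {"x": 1, "y": 0.15, "z": 0, "rx": 0, "ry": 0, "rz": 0}, {"x": 1, "y": 0.15, "z": 0, "rx": 0, "ry": 0, "rz": 0}, {"x": 1, "y": 0.15, "z": 0, "rx": 0, "ry": 0, "rz": 0}, {"x": 0, "y": 0, "z": 0, "rx": 0, "ry": 0, "rz": 0}])

```text
clock: 46.33
ee_pos: [539.5, 178.2, 344.2]
tcp_rot: [-2.044, -2.021, -0.357]
ft_force: [-0.1, -0.1, -0.9]
gripper_width: 21.4
grasp_force: 30.0
```

```bash
python3 chk.py 3 200
```

```text
46.3333 [539.46805435 178.23494397 344.19215403] [ 0.05 -0.16  1.74  0.35  1.54  0.05] 21.441569488850995 [-0.1 -0.1 -0.9]
[540.12150413 250.19128015 290.6169314 ] (array([ 2.47, -0.  ,  3.74]), array([ -3.15, -19.1 ,  -6.69]))
after turn [ 3.58  1.83 -1.99]
```

Call:
apply_moves(motion=[{"x": 0.5, "y": 0, "z": 0, "rx": -0.157, "ry": -0.955, "rz": -0.335}, {"x": 0.5, "y": 0, "z": 0, "rx": -0.157, "ry": -0.955, "rz": -0.335}, {"x": 0.5, "y": 0, "z": 0, "rx": -0.157, "ry": -0.955, "rz": -0.335}, {"x": 0.5, "y": 0, "z": 0, "rx": -0.157, "ry": -0.955, "rz": -0.335}, {"x": 0.5, "y": 0, "z": 0, "rx": -0.157, "ry": -0.955, "rz": -0.335}, {"x": 0.5, "y": 0, "z": 0, "rx": -0.157, "ry": -0.955, "rz": -0.335}, {"x": 0, "y": 0, "z": 0, "rx": -0.157, "ry": -0.955, "rz": -0.335}, {"x": 0, "y": 0, "z": 0, "rx": -0.157, "ry": -0.955, "rz": -0.335}, {"x": 0, "y": 0, "z": 0, "rx": -0.157, "ry": -0.955, "rz": -0.335}, {"x": 0, "y": 0, "z": 0, "rx": -0.157, "ry": -0.955, "rz": -0.335}])

```text
clock: 47.17
ee_pos: [536.4, 233.9, 351.8]
tcp_rot: [1.687, 2.13, -0.258]
ft_force: [-0.2, -0.0, 0.0]
gripper_width: 21.8
grasp_force: 30.0
```

Call:
apply_moves(motion=[{"x": 0, "y": 0, "z": 0, "rx": -0.157, "ry": -0.955, "rz": -0.335}, {"x": 0, "y": 0, "z": 0, "rx": -0.157, "ry": -0.955, "rz": -0.335}, {"x": 0, "y": 0, "z": 0, "rx": -0.157, "ry": -0.955, "rz": -0.335}, {"x": 0, "y": 0, "z": 0, "rx": -0.157, "ry": -0.955, "rz": -0.335}, {"x": 0, "y": 0, "z": 0, "rx": -0.157, "ry": -0.955, "rz": -0.335}, {"x": 0, "y": 0, "z": 0, "rx": -0.157, "ry": -0.955, "rz": -0.335}, {"x": 0, "y": 0, "z": 0, "rx": -0.157, "ry": -0.955, "rz": -0.335}, {"x": 0, "y": 0, "z": 0, "rx": -0.157, "ry": -0.955, "rz": -0.335}, {"x": 0, "y": 0, "z": 0, "rx": -0.157, "ry": -0.955, "rz": -0.335}, {"x": 0, "y": 0, "z": 0, "rx": -0.157, "ry": -0.955, "rz": -0.335}])

```text
clock: 48.0
ee_pos: [536.4, 233.9, 351.5]
tcp_rot: [0.99, 1.718, -0.702]
ft_force: [0.9, -0.1, -0.1]
gripper_width: 21.7
grasp_force: 30.0
```

Call:
apply_moves(motion=[{"x": 0, "y": 0, "z": 0, "rx": 0, "ry": 0, "rz": 0}, {"x": 0, "y": 0, "z": 0, "rx": 0, "ry": 0, "rz": 0}])

```text
clock: 48.17
ee_pos: [536.0, 233.9, 350.0]
tcp_rot: [0.993, 1.722, -0.702]
ft_force: [0.4, 0.5, -0.1]
gripper_width: 21.6
grasp_force: 30.0
```

```bash
python3 chk.py 3 150
```

```text
48.1667 [536.01831729 233.88406595 350.00860871] [ 0.78  0.1   1.78 -1.15  1.7   0.37] 21.64392760586387 [ 0.4  0.5 -0.1]
[540.12150413 250.19128015 240.6169314 ] (array([5.34, 0.62, 1.31]), array([-0.07, -0.01,  0.06]))
after turn [5.34 0.59 1.31]
```

Call:
apply_moves(motion=[{"x": 0.89, "y": 0.1, "z": 0.22, "rx": 0, "ry": 0, "rz": 0}, {"x": 0.89, "y": 0.1, "z": 0.22, "rx": 0, "ry": 0, "rz": 0}, {"x": 0.89, "y": 0.1, "z": 0.22, "rx": 0, "ry": 0, "rz": 0}, {"x": 0.89, "y": 0.1, "z": 0.22, "rx": 0, "ry": 0, "rz": 0}, {"x": 0.89, "y": 0.1, "z": 0.22, "rx": 0, "ry": 0, "rz": 0}, {"x": 0.89, "y": 0.1, "z": 0.22, "rx": 0, "ry": 0, "rz": 0}, {"x": 0.9, "y": 0, "z": 0.33, "rx": 0, "ry": 0, "rz": 0}, {"x": 0.9, "y": 0, "z": 0.33, "rx": 0, "ry": 0, "rz": 0}, {"x": 0.9, "y": 0, "z": 0.33, "rx": 0, "ry": 0, "rz": 0}, {"x": 0.6, "y": 0, "z": 0.2, "rx": 0, "ry": 0, "rz": 0}])

```text
clock: 49.0
ee_pos: [540.7, 250.1, 171.5]
tcp_rot: [0.997, 1.72, -0.699]
ft_force: [-0.3, -0.4, -0.6]
gripper_width: 22.0
grasp_force: 30.0
```

Call:
apply_moves(motion=[{"x": 0, "y": 0, "z": 0, "rx": 0, "ry": 0, "rz": 0}, {"x": 0, "y": 0, "z": 0, "rx": 0, "ry": 0, "rz": 0}, {"x": 0, "y": 0, "z": 0, "rx": 0, "ry": 0, "rz": 0}])

```text
clock: 49.25
ee_pos: [541.0, 251.0, 173.9]
tcp_rot: [0.996, 1.719, -0.697]
ft_force: [0.1, -0.2, 0.5]
gripper_width: 21.7
grasp_force: 30.0
```

```bash
python3 chk.py 3 60;python3 meas.py 3 70
```

```text
49.25 [541.00262737 250.96158618 173.85670307] [ 0.79  0.33  1.83 -1.13  1.59  0.64] 21.72843802329983 [ 0.1 -0.2  0.5]
[540.12150413 250.19128015 150.6169314 ] (array([ 1.09, -0.06,  0.41]), array([-0.04, -0.01, -0.01]))
after turn [ 1.09 -0.06  0.41]
scene 70.0 83 [-36.  115.2  64.9] [ 35.2 122.9  75.7]
scene 82.0 14 [-34.5  98.8  76. ] [ 35.5 121.4  85. ]
scene 94.0 9 [-0.7 96.5 89. ] [ 7.3 99.6 99.8]
scene 106.0 5 [  4.7  96.2 102.4] [  6.7 100.2 109.8]
scene 118.0 7 [  4.2  97.  112.6] [  8.   99.8 121. ]
scene 130.0 8 [  5.   96.3 124.7] [  9.6  99.9 135.5]
scene 142.0 6 [  5.3  97.4 139.1] [  7.8 100.  146.8]
scene 154.0 6 [  5.2  96.4 150.6] [ 10.6  99.  157.8]
scene 166.0 24 [-16.4  81.5 164. ] [ 14.5 112.2 171.8]
top 70.0 76 [-37.6 111.3  64.6] [  9.1 119.5  75.7]
top 82.0 18 [-34.7  76.7  76.1] [ 12.9 117.4  86.4]
top 94.0 23 [-10.5  71.3  89.1] [ 9.  89.3 99.6]
top 106.0 22 [-11.2  71.5 102.1] [ 10.4  87.6 111.6]
top 118.0 24 [-10.6  71.  114. ] [ 10.7  88.9 123.2]
top 130.0 22 [-10.5  70.9 125.3] [ 11.8  88.5 134.8]
top 142.0 25 [-10.9  71.3 136.1] [  8.1  87.3 146.8]
top 154.0 20 [-10.7  70.6 148.8] [  9.1  87.2 159. ]
top 166.0 24 [-20.9  70.9 161.4] [ 10.3  93.6 171.7]
[[540.9, 251.1, 174.0], [540.9, 251.1, 174.0]]
```

Call:
apply_moves(motion=[{"x": 0.55, "y": -0.05, "z": 0.23, "rx": 0, "ry": 0, "rz": 0}, {"x": 0.55, "y": 0, "z": 0.21, "rx": 0, "ry": 0, "rz": 0}, {"x": 0.55, "y": 0, "z": 0.2, "rx": 0, "ry": 0, "rz": 0}, {"x": 0, "y": 0, "z": 0, "rx": 0, "ry": 0, "rz": 0}, {"x": 0, "y": 0, "z": 0, "rx": 0, "ry": 0, "rz": 0}])

```text
clock: 49.77
ee_pos: [539.0, 248.8, 135.1]
tcp_rot: [0.991, 1.72, -0.703]
ft_force: [0.1, 0.0, -0.3]
gripper_width: 21.6
grasp_force: 30.0
```

```bash
python3 chk.py 3 26
```

```text
49.7667 [538.98561114 248.84616747 135.12040917] [ 0.79  0.39  1.84 -1.13  1.57  0.7 ] 21.64074084072788 [ 0.1  0.  -0.3]
[540.12150413 250.19128015 116.6169314 ] (array([0.88, 0.09, 0.29]), array([-0.06,  0.01,  0.07]))
after turn [0.88 0.08 0.29]
```

Call:
apply_moves(motion=[{"x": 0.45, "y": 0.07, "z": 0.15, "rx": 0, "ry": 0, "rz": 0}, {"x": 0.4, "y": 0, "z": 0.15, "rx": 0, "ry": 0, "rz": 0}, {"x": 0, "y": 0, "z": 0, "rx": 0, "ry": 0, "rz": 0}, {"x": 0, "y": 0, "z": 0, "rx": 0, "ry": 0, "rz": 0}])

```text
clock: 50.1
ee_pos: [540.4, 250.0, 118.0]
tcp_rot: [0.993, 1.72, -0.701]
ft_force: [-0.1, 0.1, -0.7]
gripper_width: 21.9
grasp_force: 30.0
```

Call:
apply_moves(hand=0.5, motion=[{"x": 0, "y": 0, "z": 0, "rx": 0, "ry": 0, "rz": 0}, {"x": 0, "y": 0, "z": 0, "rx": 0, "ry": 0, "rz": 0}, {"x": 0, "y": 0, "z": 0, "rx": 0, "ry": 0, "rz": 0}, {"x": 0, "y": 0, "z": 0, "rx": 0, "ry": 0, "rz": 0}, {"x": -0.3, "y": 0, "z": -1, "rx": 0, "ry": 0, "rz": 0}, {"x": -0.3, "y": 0, "z": -1, "rx": 0, "ry": 0, "rz": 0}, {"x": -0.9, "y": 0, "z": -0.5, "rx": 0, "ry": 0, "rz": 0}, {"x": -0.9, "y": 0, "z": -0.33, "rx": 0, "ry": 0, "rz": 0}, {"x": -0.9, "y": 0, "z": -0.33, "rx": 0, "ry": 0, "rz": 0}, {"x": -0.9, "y": 0, "z": -0.33, "rx": 0, "ry": 0, "rz": 0}])

```text
clock: 50.93
ee_pos: [522.6, 282.5, 222.8]
tcp_rot: [0.993, 1.72, -0.699]
ft_force: [0.6, 0.7, -0.8]
gripper_width: 47.7
grasp_force: 0.0
```

Call:
apply_moves(motion=[{"x": -0.9, "y": 0, "z": -0.33, "rx": 0, "ry": 0, "rz": 0}, {"x": -0.9, "y": 0, "z": -0.33, "rx": 0, "ry": 0, "rz": 0}, {"x": -0.9, "y": 0, "z": -0.33, "rx": 0, "ry": 0, "rz": 0}, {"x": -0.9, "y": 0, "z": -0.33, "rx": 0, "ry": 0, "rz": 0}, {"x": -0.9, "y": 0, "z": -0.33, "rx": 0, "ry": 0, "rz": 0}, {"x": 0, "y": 0, "z": 0, "rx": 0, "ry": 0, "rz": 0}])

```text
clock: 51.43
ee_pos: [523.8, 283.4, 322.7]
tcp_rot: [0.998, 1.716, -0.691]
ft_force: [0.3, 0.3, 1.1]
gripper_width: 47.4
grasp_force: 0.0
```

```bash
python3 look.py
python3 - <<'E'
from plant import *
from h import *
from fit import *
s=state();T=tool(YAW)
a0=np.arctan2(35,-188)-1.645;b=np.array([79+191.2*np.cos(a0),75+191.2*np.sin(a0)]);x=cw(b[0],-55.5,b[1]-14)
u=units(s,x,T);print(x,u,"after turn",units(dict(ee_pos=s["ee_pos"],tcp_rot=T.as_rotvec()),x)[0])
q=s["joint_positions"];r0=R.from_rotvec(s["tcp_rot"]);n=24
for i in range(1,n+1):
    q1,e=ik(s["ee_pos"],r0*R.from_rotvec(u[1]*.08*i/n),q)
    if i%6==0:print(q1.round(2),e.round(4),(np.abs(q1-q).max()*12).round(2))
    q=q1
w=cloud(grab_frame("top")).reshape(-1,3);c,s_=np.cos(YAW),np.sin(YAW);l=(w[:,:2]-C)@np.array([[c,-s_],[s_,c]])
m=(abs(l[:,1]+55)<20)&(w[:,2]>246)&(w[:,2]<275);print(np.percentile(np.c_[l,w[:,2]][m],[4,50,96],axis=0).round(1))
E
```

```text
51.4333 [523.8 283.4 322.7] [ 0.85  0.18  1.73 -1.12  1.74  0.44] 47.434994949918774
well 0 0 
well 1 109 [ -5.  -27.7 113.4]
well 2 118 [ -4.8  24.9 112.8]
well 3 133 [  6.6  77.2 111.5]
[687.00390344 138.21592308 245.858685  ] (array([-0.08,  3.49, 11.  ]), array([14.4 , 10.01, 20.6 ])) after turn [6.86 8.51 3.71]
[ 0.76  0.24  1.56 -0.85  1.85  0.79] 0.0 0.7
[ 0.65  0.22  1.48 -0.55  1.86  1.15] 0.0 0.73
[ 0.53  0.12  1.51 -0.25  1.75  1.5 ] 0.0 0.67
[ 0.41 -0.04  1.65 -0.    1.54  1.81] 0.0 0.59
[[110.4 -70.  249.5]
 [113.5 -56.1 267.1]
 [121.3 -41.4 270.9]]
```

View pics/look.png

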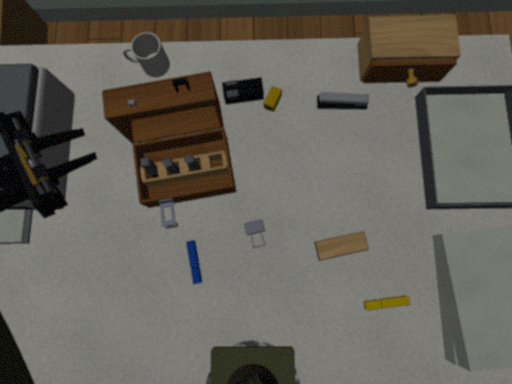

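The top view shows all three markers standing in wells 1–3, at about (150,167), (170,165) and (192,162), with none left on the table. The hasp is down at (168,213) and the lid handle is at (181,84). Next I close the lid.

Call:
apply_moves(hand=0.65, motion=[{"x": 0, "y": 0, "z": 0, "rx": 0.6, "ry": 0.417, "rz": 0.858}, {"x": 0, "y": 0, "z": 0, "rx": 0.6, "ry": 0.417, "rz": 0.858}, {"x": 0, "y": 0, "z": 0, "rx": 0.6, "ry": 0.417, "rz": 0.858}, {"x": 0, "y": 0, "z": 0, "rx": 0.6, "ry": 0.417, "rz": 0.858}, {"x": 0, "y": 0, "z": 0, "rx": 0.6, "ry": 0.417, "rz": 0.858}, {"x": 0, "y": 0, "z": 0, "rx": 0.6, "ry": 0.417, "rz": 0.858}, {"x": 0, "y": 0, "z": 0, "rx": 0.6, "ry": 0.417, "rz": 0.858}, {"x": 0, "y": 0, "z": 0, "rx": 0.6, "ry": 0.417, "rz": 0.858}, {"x": 0, "y": 0, "z": 0, "rx": 0.6, "ry": 0.417, "rz": 0.858}, {"x": 0, "y": 0, "z": 0, "rx": 0.6, "ry": 0.417, "rz": 0.858}])

```text
clock: 52.37
ee_pos: [522.6, 282.5, 314.9]
tcp_rot: [2.004, 1.345, -0.51]
ft_force: [0.7, -0.3, 0.1]
gripper_width: 61.9
grasp_force: 0.0
```

Call:
apply_moves(motion=[{"x": 0, "y": 0, "z": 0, "rx": 0.6, "ry": 0.417, "rz": 0.858}, {"x": 0, "y": 0, "z": 0, "rx": 0.6, "ry": 0.417, "rz": 0.858}, {"x": 0, "y": 0, "z": 0, "rx": 0.6, "ry": 0.417, "rz": 0.858}, {"x": 0, "y": 0, "z": 0, "rx": 0.6, "ry": 0.417, "rz": 0.858}, {"x": 0, "y": 0, "z": 0, "rx": 0.6, "ry": 0.417, "rz": 0.858}, {"x": 0, "y": 0, "z": 0, "rx": 0.6, "ry": 0.417, "rz": 0.858}, {"x": 0, "y": 0, "z": 0, "rx": 0.6, "ry": 0.417, "rz": 0.858}, {"x": 0, "y": 0, "z": 0, "rx": 0.6, "ry": 0.417, "rz": 0.858}, {"x": 0, "y": 0, "z": 0, "rx": 0.6, "ry": 0.417, "rz": 0.858}, {"x": 0, "y": 0, "z": 0, "rx": 0.6, "ry": 0.417, "rz": 0.858}])

```text
clock: 53.2
ee_pos: [522.6, 282.4, 315.1]
tcp_rot: [2.862, 0.64, -0.183]
ft_force: [0.4, -0.3, 0.1]
gripper_width: 62.0
grasp_force: 0.0
```

Call:
apply_moves(motion=[{"x": 0, "y": 0, "z": 0, "rx": 0.6, "ry": 0.417, "rz": 0.858}, {"x": 0, "y": 0, "z": 0, "rx": 0.6, "ry": 0.417, "rz": 0.858}, {"x": 0, "y": 0, "z": 0, "rx": 0.6, "ry": 0.417, "rz": 0.858}, {"x": 0, "y": 0, "z": 0, "rx": 0.6, "ry": 0.417, "rz": 0.858}, {"x": 0.8, "y": 1, "z": 0, "rx": 0, "ry": 0, "rz": 0}, {"x": 0.8, "y": 1, "z": 0, "rx": 0, "ry": 0, "rz": 0}, {"x": 0.8, "y": 1, "z": 0, "rx": 0, "ry": 0, "rz": 0}, {"x": 0.8, "y": 1, "z": 0, "rx": 0, "ry": 0, "rz": 0}, {"x": 0.8, "y": 1, "z": 0, "rx": 0, "ry": 0, "rz": 0}, {"x": 0.8, "y": 1, "z": 0, "rx": 0, "ry": 0, "rz": 0}])

```text
clock: 54.03
ee_pos: [637.8, 179.3, 314.6]
tcp_rot: [3.127, 0.262, -0.014]
ft_force: [-0.6, -0.3, -0.5]
gripper_width: 62.1
grasp_force: 0.0
```

Call:
apply_moves(motion=[{"x": 0.8, "y": 1, "z": 0, "rx": 0, "ry": 0, "rz": 0}, {"x": 0.8, "y": 1, "z": 0, "rx": 0, "ry": 0, "rz": 0}, {"x": 0, "y": 0.5, "z": 0, "rx": 0, "ry": 0, "rz": 0}, {"x": 0, "y": 0, "z": 0, "rx": 0, "ry": 0, "rz": 0}, {"x": 0, "y": 0, "z": 0, "rx": 0, "ry": 0, "rz": 0}])

```text
clock: 54.45
ee_pos: [676.8, 136.3, 315.7]
tcp_rot: [3.127, 0.262, -0.012]
ft_force: [0.5, 0.5, 0.8]
gripper_width: 61.9
grasp_force: 0.0
```

Run:
```python
from plant import *
from h import *
s=state();print(s["clock"],s["ee_pos"],units(s,cw(119,-55.5,248),tool(YAW)))
w=cloud(grab_frame("scene")).reshape(-1,3);c,s_=np.cos(YAW),np.sin(YAW);l=(w[:,:2]-C)@np.array([[c,-s_],[s_,c]])
m=(abs(l[:,1]+55)<20)&(w[:,2]>246)&(w[:,2]<275)&(l[:,0]<160);print(np.percentile(np.c_[l,w[:,2]][m],[4,50,96],axis=0).round(1))
```

```text
54.45 [676.76620708 136.32410524 315.69854167] (array([ 0.11, -0.02,  3.38]), array([ 0.03,  0.1 , -0.01]))
[[-521.8  -70.5  246.9]
 [-504.9  -52.   262.6]
 [ 122.6  -36.5  272.3]]
```

Call:
apply_moves(motion=[{"x": 0.05, "y": 0, "z": 1, "rx": 0, "ry": 0, "rz": 0}, {"x": 0, "y": 0, "z": 1, "rx": 0, "ry": 0, "rz": 0}, {"x": 0, "y": 0, "z": 0.8, "rx": 0, "ry": 0, "rz": 0}, {"x": 0, "y": 0, "z": 0.4, "rx": 0, "ry": 0, "rz": 0}, {"x": 0, "y": 0, "z": 0, "rx": 0, "ry": 0, "rz": 0}])

```text
clock: 54.92
ee_pos: [676.3, 137.3, 250.6]
tcp_rot: [3.127, 0.265, -0.015]
ft_force: [0.0, -0.8, -0.9]
gripper_width: 62.0
grasp_force: 0.0
```

Call:
apply_moves(hand=0, motion=[{"x": 0, "y": 0, "z": 0, "rx": 0, "ry": 0, "rz": 0}, {"x": 0, "y": 0, "z": 0, "rx": 0, "ry": 0, "rz": 0}, {"x": 0, "y": 0, "z": 0, "rx": 0, "ry": 0, "rz": 0}, {"x": 0, "y": 0, "z": 0, "rx": 0, "ry": 0, "rz": 0}, {"x": 0, "y": 0, "z": 0, "rx": 0, "ry": 0, "rz": 0}, {"x": 0, "y": 0, "z": 0, "rx": 0, "ry": 0, "rz": 0}])

```text
clock: 55.42
ee_pos: [678.4, 137.5, 254.5]
tcp_rot: [3.13, 0.263, -0.005]
ft_force: [-0.5, 4.7, 1.9]
gripper_width: 30.0
grasp_force: 30.0
```

Run:
```python
from plant import *
from h import *
s=state();print(s["clock"],s["ee_pos"],s["gripper_width"],s["grasp_force"],s["ft_force"],units(s,cw(119,-55.5,248),tool(YAW)))
d=s["ee_pos"][:2]-C;bx=d@[np.cos(YAW),np.sin(YAW)];th=np.arcsin((bx-79)/191.2);t0=np.arctan2(35,-188)-(np.pi/2-th);print(bx,t0)
a0=np.arctan2(35,-188)
for t1,t2,n in((t0,.8,9),(.8,0,9)):
    ps=[191.2*np.array([np.cos(a0-t),np.sin(a0-t)]) for t in np.linspace(t1,t2,n+1)];print((np.diff(ps,axis=0)/20).round(2).tolist())
```

```text
55.4167 [678.42954671 137.51218492 254.4586335 ] 29.958809864885257 30.001079589128494 [-0.48195275  4.68570786  1.91176366] (array([-0.01,  0.04,  0.32]), array([0.01, 0.04, 0.  ]))
119.26192361613303 1.5988963336562907
[[-0.84, 0.14], [-0.85, 0.07], [-0.85, -0.01], [-0.84, -0.08], [-0.83, -0.16], [-0.82, -0.23], [-0.79, -0.3], [-0.76, -0.37], [-0.73, -0.44]]
[[-0.69, -0.5], [-0.64, -0.56], [-0.59, -0.61], [-0.53, -0.66], [-0.47, -0.71], [-0.4, -0.75], [-0.34, -0.78], [-0.27, -0.81], [-0.19, -0.83]]
```

Call:
apply_moves(motion=[{"x": -0.84, "y": 0, "z": -0.14, "rx": 0, "ry": 0, "rz": 0}, {"x": -0.85, "y": 0, "z": -0.07, "rx": 0, "ry": 0, "rz": 0}, {"x": -0.85, "y": 0, "z": 0.01, "rx": 0, "ry": 0, "rz": 0}, {"x": -0.84, "y": 0, "z": 0.08, "rx": 0, "ry": 0, "rz": 0}, {"x": -0.83, "y": 0, "z": 0.16, "rx": 0, "ry": 0, "rz": 0}, {"x": -0.82, "y": 0, "z": 0.23, "rx": 0, "ry": 0, "rz": 0}, {"x": -0.79, "y": 0, "z": 0.3, "rx": 0, "ry": 0, "rz": 0}, {"x": -0.76, "y": 0, "z": 0.37, "rx": 0, "ry": 0, "rz": 0}, {"x": -0.73, "y": 0, "z": 0.44, "rx": 0, "ry": 0, "rz": 0}])

```text
clock: 56.17
ee_pos: [535.3, 113.3, 229.9]
tcp_rot: [3.13, 0.264, 0.005]
ft_force: [-1.2, 5.0, 6.8]
gripper_width: 29.4
grasp_force: 30.0
```

Call:
apply_moves(motion=[{"x": -0.69, "y": 0, "z": 0.5, "rx": 0, "ry": 0, "rz": 0}, {"x": -0.64, "y": 0, "z": 0.56, "rx": 0, "ry": 0, "rz": 0}, {"x": -0.59, "y": 0, "z": 0.61, "rx": 0, "ry": 0, "rz": 0}, {"x": -0.53, "y": 0, "z": 0.66, "rx": 0, "ry": 0, "rz": 0}, {"x": -0.47, "y": 0, "z": 0.71, "rx": 0, "ry": 0, "rz": 0}, {"x": -0.4, "y": 0, "z": 0.75, "rx": 0, "ry": 0, "rz": 0}])

```text
clock: 56.67
ee_pos: [467.6, 101.8, 152.8]
tcp_rot: [3.13, 0.263, -0.006]
ft_force: [-4.4, 6.3, 5.8]
gripper_width: 29.5
grasp_force: 30.0
```

Call:
apply_moves(motion=[{"x": -0.34, "y": 0, "z": 0.78, "rx": 0, "ry": 0, "rz": 0}, {"x": -0.27, "y": 0, "z": 0.81, "rx": 0, "ry": 0, "rz": 0}, {"x": -0.15, "y": 0, "z": 0.6, "rx": 0, "ry": 0, "rz": 0}, {"x": 0, "y": 0, "z": 0, "rx": 0, "ry": 0, "rz": 0}, {"x": 0, "y": 0, "z": 0, "rx": 0, "ry": 0, "rz": 0}])

```text
clock: 57.08
ee_pos: [451.5, 99.1, 106.0]
tcp_rot: [3.131, 0.263, -0.011]
ft_force: [-1.8, 6.7, -2.4]
gripper_width: 29.8
grasp_force: 30.0
```

Call:
apply_moves(motion=[{"x": 0, "y": 0, "z": 0.15, "rx": 0, "ry": 0, "rz": 0}, {"x": 0, "y": 0, "z": 0.15, "rx": 0, "ry": 0, "rz": 0}, {"x": 0, "y": 0, "z": 0, "rx": 0, "ry": 0, "rz": 0}, {"x": 0, "y": 0, "z": 0, "rx": 0, "ry": 0, "rz": 0}])

```text
clock: 57.42
ee_pos: [450.7, 98.9, 100.5]
tcp_rot: [3.13, 0.263, -0.016]
ft_force: [-6.6, 5.2, 0.9]
gripper_width: 29.4
grasp_force: 30.0
```

Call:
apply_moves(motion=[{"x": 0, "y": 0, "z": 0.1, "rx": 0, "ry": 0, "rz": 0}, {"x": 0, "y": 0, "z": 0, "rx": 0, "ry": 0, "rz": 0}, {"x": 0, "y": 0, "z": 0, "rx": 0, "ry": 0, "rz": 0}])

```text
clock: 57.67
ee_pos: [450.6, 98.9, 99.7]
tcp_rot: [3.13, 0.263, -0.017]
ft_force: [-10.8, 5.4, 7.2]
gripper_width: 29.4
grasp_force: 30.0
```

Call:
apply_moves(motion=[{"x": 0, "y": 0, "z": 0.2, "rx": 0, "ry": 0, "rz": 0}, {"x": 0, "y": 0, "z": 0, "rx": 0, "ry": 0, "rz": 0}, {"x": 0, "y": 0, "z": 0, "rx": 0, "ry": 0, "rz": 0}])

```text
clock: 57.92
ee_pos: [451.6, 99.1, 99.1]
tcp_rot: [3.13, 0.263, -0.015]
ft_force: [-16.9, 4.3, 23.5]
gripper_width: 29.8
grasp_force: 30.0
```

Call:
apply_moves(hand=0.65, motion=[{"x": 0, "y": 0, "z": 0, "rx": 0, "ry": 0, "rz": 0}, {"x": 0, "y": 0, "z": 0, "rx": 0, "ry": 0, "rz": 0}, {"x": 0, "y": 0, "z": 0, "rx": 0, "ry": 0, "rz": 0}, {"x": 0, "y": 0, "z": 0, "rx": 0, "ry": 0, "rz": 0}, {"x": 0, "y": 0, "z": -1, "rx": 0, "ry": 0, "rz": 0}, {"x": 0, "y": 0, "z": -1, "rx": 0, "ry": 0, "rz": 0}, {"x": 0, "y": 0, "z": -1, "rx": 0, "ry": 0, "rz": 0}, {"x": 0, "y": 0, "z": -1, "rx": 0, "ry": 0, "rz": 0}, {"x": -1, "y": 0, "z": -0.5, "rx": 0, "ry": 0, "rz": 0}, {"x": -1, "y": 0, "z": 0, "rx": 0, "ry": 0, "rz": 0}])

```text
clock: 58.75
ee_pos: [415.5, 91.1, 188.5]
tcp_rot: [3.126, 0.263, -0.0]
ft_force: [0.2, -0.0, -0.4]
gripper_width: 61.9
grasp_force: 0.0
```

Call:
apply_moves(motion=[{"x": -1, "y": 0, "z": 0, "rx": 0, "ry": 0, "rz": 0}, {"x": -1, "y": 0, "z": 0, "rx": 0, "ry": 0, "rz": 0}, {"x": 0, "y": 0, "z": 0, "rx": 0, "ry": 0, "rz": 0}])

```text
clock: 59.0
ee_pos: [372.4, 84.1, 185.1]
tcp_rot: [3.126, 0.263, -0.008]
ft_force: [0.4, -0.5, -0.6]
gripper_width: 61.9
grasp_force: 0.0
```

```bash
cat > lid.py <<'E'
from plant import *
from h import *
s=state();print(s["clock"],s["ee_pos"],s["ft_force"])
f=grab_frame("top");w=cloud(f).reshape(-1,3);c,s_=np.cos(YAW),np.sin(YAW);l=(w[:,:2]-C)@np.array([[c,-s_],[s_,c]]);p=np.c_[l,w[:,2]]
for x in(-65,-30,0,30,65):
    m=(abs(l[:,1])<100)&(abs(l[:,0]-x)<10)&(abs(w[:,2]-145)<25);print(x,m.sum(),np.median(p[m,2]).round(2))
m=(abs(l[:,1]-55)<25)&(l[:,0]<-82)&(l[:,0]>-170)&(w[:,2]>18)&(w[:,2]<135)
for x in range(-165,-82,6):
    k=p[m&(abs(l[:,0]-x)<3)]
    if len(k)>2:print(x,len(k),np.percentile(k[:,1],[3,97]).round(),np.median(k[:,2]).round(1))
cv2.imwrite(f"pics/lid_{s['clock']:.1f}.png",cv2.resize(f["image"][100:260,80:340],None,fx=3,fy=3)[...,::-1])
E
python3 lid.py;ls pics|grep lid
```

```text
59.0 [372.4486542   84.12204178 185.08801408] [ 0.42963857 -0.53944797 -0.63035234]
-65 115 142.34
-30 709 142.1
0 703 142.12
30 686 142.2
65 661 142.18
lid_59.0.png
```

Run:
```python
from plant import *
from h import *
s=state();print(units(s,cw(-146,54.5,110),tool(YAW)))
```

```text
(array([ 2.21, -5.56,  3.74]), array([ 0.05,  0.05, -0.  ]))
```

Call:
apply_moves(motion=[{"x": 0, "y": -1, "z": 0, "rx": 0, "ry": 0, "rz": 0}, {"x": 0, "y": -1, "z": 0, "rx": 0, "ry": 0, "rz": 0}, {"x": 0.4, "y": -1, "z": 0, "rx": 0, "ry": 0, "rz": 0}, {"x": 0.6, "y": -1, "z": 0.5, "rx": 0, "ry": 0, "rz": 0}, {"x": 0.6, "y": -1, "z": 1, "rx": 0, "ry": 0, "rz": 0}, {"x": 0.6, "y": -0.55, "z": 1, "rx": 0, "ry": 0, "rz": 0}, {"x": 0, "y": 0, "z": 1, "rx": 0, "ry": 0, "rz": 0}, {"x": 0, "y": 0, "z": 0, "rx": 0, "ry": 0, "rz": 0}, {"x": 0, "y": 0, "z": 0, "rx": 0, "ry": 0, "rz": 0}])

```text
clock: 59.8
ee_pos: [398.6, 200.9, 113.7]
tcp_rot: [3.126, 0.263, -0.013]
ft_force: [1.1, 0.2, 1.1]
gripper_width: 61.6
grasp_force: 0.0
```

Run:
```python
from plant import *
from h import *
s=state();print(s["ee_pos"],units(s,cw(-146,54.5,37),tool(YAW)))
f=grab_frame("wrist");cv2.imwrite("pics/w3.png",f["image"][...,::-1])
# project the expected bar into the fisheye
he=f["hand_eye"];K=f["mtx"];t=R.from_rotvec(s["tcp_rot"])
for phi in(1.2,1.33,1.45):
    a=np.arctan2(56,-26)+phi
    for dy in(-15,15):
        p=cw(-84+61.7*np.cos(a),55+dy,62+61.7*np.sin(a));c=np.linalg.inv(he)@[*t.inv().apply(p-s["ee_pos"]),1]
        th=np.arctan2(np.hypot(*c[:2]),c[2]);d=c[:2]/np.hypot(*c[:2]);print(phi,dy,(K[:2,2]+K[0,0]*th*d).round())
```

```text
[398.56525665 200.87214932 113.72586669] (array([ 0.04, -0.02,  3.84]), array([0.05, 0.11, 0.  ]))
1.2 -15 [283. 204.]
1.2 15 [245. 204.]
1.33 -15 [282. 200.]
1.33 15 [245. 200.]
1.45 -15 [281. 195.]
1.45 15 [246. 195.]
```

View pics/w3.png

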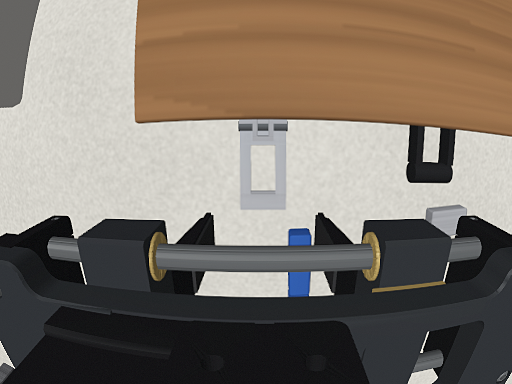

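The wrist view shows the hasp lying outward, its plate's end at (263,205) where I predicted it, centred between the fingers. The handle at (430,172) is clear of the hand. I'll go down and pinch.

Call:
apply_moves(motion=[{"x": 0, "y": 0, "z": 1, "rx": 0, "ry": 0, "rz": 0}, {"x": 0, "y": 0, "z": 1, "rx": 0, "ry": 0, "rz": 0}, {"x": 0, "y": 0, "z": 1, "rx": 0, "ry": 0, "rz": 0}, {"x": 0, "y": 0, "z": 0.5, "rx": 0, "ry": 0, "rz": 0}, {"x": 0, "y": 0, "z": 0.35, "rx": 0, "ry": 0, "rz": 0}, {"x": 0, "y": 0, "z": 0, "rx": 0, "ry": 0, "rz": 0}])

```text
clock: 60.35
ee_pos: [398.7, 200.4, 37.9]
tcp_rot: [3.126, 0.262, -0.008]
ft_force: [0.0, 0.3, -0.8]
gripper_width: 61.8
grasp_force: 0.0
```

Call:
apply_moves(hand=0, motion=[{"x": 0, "y": 0, "z": 0, "rx": 0, "ry": 0, "rz": 0}, {"x": 0, "y": 0, "z": 0, "rx": 0, "ry": 0, "rz": 0}, {"x": 0, "y": 0, "z": 0, "rx": 0, "ry": 0, "rz": 0}, {"x": 0, "y": 0, "z": 0, "rx": 0, "ry": 0, "rz": 0}, {"x": 0, "y": 0, "z": 0, "rx": 0, "ry": 0, "rz": 0}, {"x": 0, "y": 0, "z": 0, "rx": 0, "ry": 0, "rz": 0}])

```text
clock: 60.85
ee_pos: [399.1, 201.6, 38.8]
tcp_rot: [3.129, 0.262, -0.005]
ft_force: [-0.6, 3.6, 1.2]
gripper_width: 32.8
grasp_force: 30.0
```

Run:
```python
from plant import *
from h import *
s=state();print(s["ee_pos"],s["gripper_width"],s["ft_force"],units(s,cw(-146,54.5,37),tool(YAW)))
a0=np.arctan2(56,-26)
ps=[61.7*np.array([np.cos(a0+t),np.sin(a0+t)]) for t in np.linspace(1.33,-.02,10)]
print((np.diff(ps,axis=0)/20).round(2).tolist())
```

```text
[399.08396651 201.63573836  38.8172013 ] 32.811265754367795 [-0.57119649  3.63507346  1.16329463] (array([-0.03,  0.03,  0.09]), array([ 0.02,  0.04, -0.  ]))
[[-0.05, 0.46], [0.01, 0.46], [0.08, 0.45], [0.15, 0.44], [0.21, 0.41], [0.27, 0.37], [0.33, 0.33], [0.37, 0.28], [0.41, 0.22]]
```

Call:
apply_moves(motion=[{"x": -0.05, "y": 0, "z": -0.46, "rx": 0, "ry": 0, "rz": 0}, {"x": 0.01, "y": 0, "z": -0.46, "rx": 0, "ry": 0, "rz": 0}, {"x": 0.08, "y": 0, "z": -0.45, "rx": 0, "ry": 0, "rz": 0}, {"x": 0.15, "y": 0, "z": -0.44, "rx": 0, "ry": 0, "rz": 0}, {"x": 0.21, "y": 0, "z": -0.41, "rx": 0, "ry": 0, "rz": 0}])

```text
clock: 61.27
ee_pos: [411.6, 203.7, 81.4]
tcp_rot: [-3.13, -0.263, -0.017]
ft_force: [21.9, 10.5, -25.0]
gripper_width: 29.2
grasp_force: 30.1
```

Call:
apply_moves(motion=[{"x": 0.27, "y": 0, "z": -0.37, "rx": 0, "ry": 0, "rz": 0}, {"x": 0.33, "y": 0, "z": -0.33, "rx": 0, "ry": 0, "rz": 0}, {"x": 0.37, "y": 0, "z": -0.28, "rx": 0, "ry": 0, "rz": 0}, {"x": 0.41, "y": 0, "z": -0.22, "rx": 0, "ry": 0, "rz": 0}, {"x": 0, "y": 0, "z": 0, "rx": 0, "ry": 0, "rz": 0}, {"x": 0, "y": 0, "z": 0, "rx": 0, "ry": 0, "rz": 0}])

```text
clock: 61.77
ee_pos: [433.6, 207.5, 106.5]
tcp_rot: [3.128, 0.263, -0.01]
ft_force: [-3.2, 3.6, 1.2]
gripper_width: 29.2
grasp_force: 30.0
```

Run:
```python
from plant import *
from h import *
s=state();print(s["ee_pos"],s["gripper_width"],s["ft_force"],units(s,cw(-110,54.5,106),tool(YAW)))
```

```text
[433.5594312  207.4994349  106.53186219] 29.22548163383661 [-3.2255774   3.59645621  1.17800333] (array([0.02, 0.03, 0.03]), array([ 0.03,  0.08, -0.  ]))
```

Call:
apply_moves(motion=[{"x": 0.15, "y": 0, "z": -0.05, "rx": 0, "ry": 0, "rz": 0}, {"x": 0, "y": 0, "z": 0, "rx": 0, "ry": 0, "rz": 0}, {"x": 0, "y": 0, "z": 0, "rx": 0, "ry": 0, "rz": 0}])

```text
clock: 62.02
ee_pos: [435.5, 207.8, 107.4]
tcp_rot: [3.127, 0.263, -0.013]
ft_force: [-6.4, 3.1, 2.6]
gripper_width: 29.6
grasp_force: 30.0
```

Call:
apply_moves(motion=[{"x": 0.15, "y": 0, "z": 0, "rx": 0, "ry": 0, "rz": 0}, {"x": 0, "y": 0, "z": 0, "rx": 0, "ry": 0, "rz": 0}, {"x": 0, "y": 0, "z": 0, "rx": 0, "ry": 0, "rz": 0}])

```text
clock: 62.27
ee_pos: [438.3, 208.3, 108.3]
tcp_rot: [3.127, 0.263, -0.015]
ft_force: [-9.0, 2.7, 8.5]
gripper_width: 29.3
grasp_force: 30.0
```

Call:
apply_moves(motion=[{"x": 0.2, "y": 0, "z": 0, "rx": 0, "ry": 0, "rz": 0}, {"x": 0, "y": 0, "z": 0, "rx": 0, "ry": 0, "rz": 0}, {"x": 0, "y": 0, "z": 0, "rx": 0, "ry": 0, "rz": 0}])

```text
clock: 62.52
ee_pos: [442.7, 209.1, 109.4]
tcp_rot: [3.127, 0.264, -0.013]
ft_force: [-10.4, 2.0, 13.0]
gripper_width: 29.7
grasp_force: 30.0
```

Call:
apply_moves(hand=0.65, motion=[{"x": 0, "y": 0, "z": 0, "rx": 0, "ry": 0, "rz": 0}, {"x": 0, "y": 0, "z": 0, "rx": 0, "ry": 0, "rz": 0}, {"x": 0, "y": 0, "z": 0, "rx": 0, "ry": 0, "rz": 0}, {"x": 0, "y": 0, "z": 0, "rx": 0, "ry": 0, "rz": 0}, {"x": 0, "y": 0, "z": -1, "rx": 0, "ry": 0, "rz": 0}, {"x": 0, "y": 0, "z": -1, "rx": 0, "ry": 0, "rz": 0}, {"x": 0, "y": 0, "z": -1, "rx": 0, "ry": 0, "rz": 0}, {"x": 0, "y": 0, "z": -1, "rx": 0, "ry": 0, "rz": 0}, {"x": 0, "y": 0, "z": -1, "rx": 0, "ry": 0, "rz": 0}, {"x": 0, "y": 1, "z": 0, "rx": 0, "ry": 0, "rz": 0}])

```text
clock: 63.35
ee_pos: [449.9, 191.3, 212.3]
tcp_rot: [3.129, 0.268, 0.005]
ft_force: [0.4, -0.5, 0.5]
gripper_width: 61.9
grasp_force: 0.0
```

Call:
apply_moves(motion=[{"x": 0, "y": 1, "z": 0, "rx": 0, "ry": 0, "rz": 0}, {"x": 0, "y": 1, "z": 0, "rx": 0, "ry": 0, "rz": 0}, {"x": 0, "y": 1, "z": 0, "rx": 0, "ry": 0, "rz": 0}, {"x": 0, "y": 1, "z": 0, "rx": 0, "ry": 0, "rz": 0}, {"x": 0, "y": 1, "z": 0, "rx": 0, "ry": 0, "rz": 0}, {"x": 0, "y": 1, "z": 0, "rx": 0, "ry": 0, "rz": 0}, {"x": 0, "y": 1, "z": 0, "rx": 0, "ry": 0, "rz": 0}, {"x": 0, "y": 1, "z": 0, "rx": 0, "ry": 0, "rz": 0}, {"x": 0, "y": 1, "z": 0, "rx": 0, "ry": 0, "rz": 0}, {"x": 0, "y": 1, "z": 0, "rx": 0, "ry": 0, "rz": 0}])

```text
clock: 64.18
ee_pos: [481.1, -9.2, 207.9]
tcp_rot: [3.126, 0.263, -0.007]
ft_force: [0.3, -0.3, -0.6]
gripper_width: 61.8
grasp_force: 0.0
```

Call:
apply_moves(motion=[{"x": 0, "y": 1, "z": 0, "rx": 0, "ry": 0, "rz": 0}, {"x": 0, "y": 1, "z": 0, "rx": 0, "ry": 0, "rz": 0}, {"x": 0, "y": 1, "z": 0, "rx": 0, "ry": 0, "rz": 0}, {"x": 0, "y": 1, "z": 0, "rx": 0, "ry": 0, "rz": 0}, {"x": 0, "y": 1, "z": 0, "rx": 0, "ry": 0, "rz": 0}, {"x": 0, "y": 0, "z": 0, "rx": 0, "ry": 0, "rz": 0}])

```text
clock: 64.68
ee_pos: [498.0, -109.3, 208.2]
tcp_rot: [3.126, 0.258, -0.008]
ft_force: [0.2, -0.1, -0.2]
gripper_width: 61.9
grasp_force: 0.0
```

```bash
python3 lid.py
python3 - <<'E'
# compare the hasp with the picture at the start (hasp at 0)
from h import *
import glob
b=cv2.imread(sorted(glob.glob("pics/lid_6*.png"))[-1]);a=cv2.resize(cv2.imread("pics/top0.png")[100:260,80:340],None,fx=3,fy=3)
cv2.imwrite("pics/cmp.png",np.hstack([a[180:380,120:520],b[180:380,120:520]]))
w=cloud(dict(np.load("top0.npz"))).reshape(-1,3);c,s_=np.cos(YAW),np.sin(YAW);l=(w[:,:2]-C)@np.array([[c,-s_],[s_,c]]);p=np.c_[l,w[:,2]]
m=(abs(l[:,1]-55)<25)&(l[:,0]<-82)&(l[:,0]>-170)&(w[:,2]>18)&(w[:,2]<135);print("start")
for x in range(-165,-82,6):
    k=p[m&(abs(l[:,0]-x)<3)]
    if len(k)>2:print(x,len(k),np.percentile(k[:,1],[3,97]).round(),np.median(k[:,2]).round(1))
E
```

```text
64.6833 [ 498.03111763 -109.28418479  208.17517254] [ 0.17486493 -0.06966328 -0.18145645]
-65 727 142.1
-30 708 142.07
0 690 142.17
30 675 142.23
65 663 142.22
-117 12 [41. 68.] 120.7
-111 37 [40. 69.] 123.0
-105 24 [40. 69.] 122.1
-99 13 [50. 60.] 119.9
-93 17 [49. 59.] 119.2
-87 71 [38. 70.] 100.7
start
-117 38 [40. 69.] 119.9
-111 32 [40. 67.] 120.9
-105 12 [50. 58.] 118.8
-99 12 [50. 60.] 119.1
-93 15 [49. 59.] 118.5
-87 70 [38. 71.] 106.0
```

View pics/cmp.png

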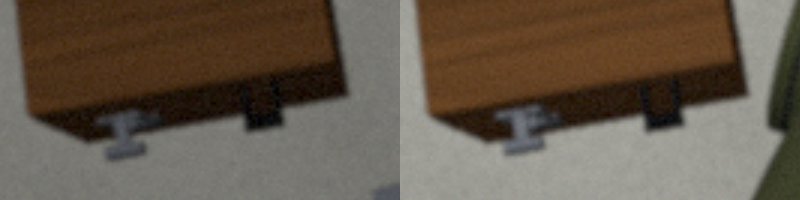

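The start and end crops match: the hasp is upright over the catch at (122,130) and (522,125), and its bar now sits about 3–4 mm further in than at the start. The lid is flat at 142 mm. I'm handing the job in.

```bash
python3 -c "
from plant import *
print(finish_job())"
```

```text
the job is handed in; nothing more can be done
None
```

I packed all three markers into wells 1–3, shut the lid fully, swung the hasp back up over the catch and handed the job in at about 65 s; the hand-in returned no verdict.

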